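# Set up a bench autosampler for a run

### The job

Set up the autosampler for a run: lift the needle arm out of its run notch and park it down in the load notch, then seat the blue carousel flat on the drive flange with all three studs through its holes, and slide the retaining collar down over the shaft onto the carousel's boss. Stand every vial on the bench upright in a well of its own in the carousel, fully down, and finally bring the needle arm back and let it down in the run notch. Leave the beaker, the clear bottle and the marker where they are.

Things in the scene. Friction and masses are not known exactly. Their poses are not given: they have to be found in the camera images.
- sampler: the autosampler: fixed white housing, 42 mm high, front panel facing its -x. Origin on the bench, below the drive shaft's axis; z up. The housing spans x -88..88, y -101..181 mm; the needle arm's post stands at y +140 mm.
- drive_hub (a point): centre of the upper face of the round drive flange (92 mm diameter, this face 52 mm above the bench), z up. Three steel studs stand on a 33 mm radius at 0, 120, 240 degrees from this frame's x axis: 8 mm diameter, 11 mm high, top 4 mm tapered. The flange can turn, but a stiff brake (0.6 N m) holds it.
- shaft_top (a point): top of the steel drive shaft that stands in the middle of the flange: 12 mm diameter, 60 mm above the flange's face, its top 5 mm tapered; z up.
- carousel: blue vial carousel, a loose disc 156 mm across, 0.25 kg, flat on the bench at the start. Origin: centre of its underside, z up. Web 9 mm thick with a 16 mm bore and three 11 mm through holes on a 33 mm radius at 0, 120, 240 degrees from its x axis: it fits the studs in three positions. Seated, its underside lies on the flange's face.
- carousel_boss (a point): centre of the top of the pale boss by which the carousel is gripped, 40 mm above its underside: 40 mm long along x, 28 mm across y between flat sides, rising 31 mm from the web, open bore in the middle; axes as the carousel. From the boss's sides to the outer ring there are 36 mm for a finger.
- carousel_well (a point): mouth of the first of six vial wells in the carousel's outer ring (radius 50 to 78 mm, top 18 mm above the underside). Wells: 15 mm wide, floor 3 mm above the underside, on a 60 mm radius at 30 (this one), 90, 150, 210, 270, 330 degrees from the carousel's x axis.
- collar: aluminium retaining collar with knurled rim, 38 mm outer diameter, 15 mm bore, 15 mm high, loose, flat on the bench at the start. Origin: centre of its underside, z along its axis. Seated on the boss, its underside is 40 mm above the flange's face.
- needle_swing (a joint): swing of the needle arm about its post, rad: 0 in the run notch (beam points from the post to the drive shaft), growing clockwise seen from above, towards the front, to 1.5 in the load notch. The beam has about 0.07 rad of play either way in a notch; it turns with slight friction.
- needle_lift (a joint): height of the needle arm above its lowest position, m: 0 down in a notch, at most 0.030. The fence between the notches is 11 mm high, so the arm swings only when lifted more than 12 mm. Let go, it sinks by its own weight (0.17 kg); off a notch it rests on the fence.
- needle_knob (a point): centre of the black round upright knob (22 mm diameter, 30 mm tall) at the end of the needle arm, 80 mm from the post's axis, 147 mm above the bench with the arm down. Beam top 19 mm below this point, needle tip 49 mm below it. In the run notch the needle hangs over the circle of the wells and bars the carousel's way.
- needle_post (a point): point on the vertical axis about which the needle arm swings, at the top of its sleeve, 148 mm above the bench with the arm down.
- vial_a: laboratory vial, 12 mm diameter, 33 mm tall, 12 g, clear with a white screw cap (all alike); starts upright on the bench. Origin: centre of its underside, z up along it. May be absent.
- vial_b: laboratory vial, 12 mm diameter, 33 mm tall, 12 g, clear with a white screw cap (all alike); starts upright on the bench. Origin: centre of its underside, z up along it. May be absent.
- vial_c: laboratory vial, 12 mm diameter, 33 mm tall, 12 g, clear with a white screw cap (all alike); starts upright on the bench. Origin: centre of its underside, z up along it. May be absent.
- vial_d: laboratory vial, 12 mm diameter, 33 mm tall, 12 g, clear with a white screw cap (all alike); starts upright on the bench. Origin: centre of its underside, z up along it. May be absent.
- beaker: bystander: small glass beaker, 45 mm diameter, 52 mm high, loose. Origin: centre of its underside.
- clear_bottle: bystander: clear bottle with blue cap, 56 mm diameter, 102 mm high, loose. Origin: centre of its underside.
- marker: bystander: marker pen, 130 mm long, 14 mm thick, lying on the bench, loose.

How it is judged:
By the outcome, as a careful person would: the job done as asked, in the order asked, and still so for the second after the job is handed in, with the robot touching nothing.
Of vial_a, vial_b, vial_c, vial_d only 2 to 4 are there at a start; the rules pass over those that are not, and their reading is None.
At some moment in a run one of carousel, collar may be knocked a few centimetres aside while the robot is not near it.
It also fails if it takes over 210 s, if anything falls off the work surface, if the arm or the gripper's body presses on something with over 40 N, if the wrist force passes 120 N, or if a joint passes its speed limit or range.

### The arm

A 7-joint arm with a two-finger parallel gripper is mounted at the origin on a cart in front of the work surface, level with it; the furniture and walls round the work are solid. World frame = base frame: x ahead of the robot, y to its left, z up, the work surface at z = 0. Lengths are in m, angles in rad, forces in N, time in s.
With the tool pointing down it reaches from about 0.35 to 0.9 m from the base axis. Payload 8.1 kg.
Tool frame: the origin (TCP) lies midway between the tips of the shut fingers; the grasp point (between the pads) lies robot.grip_depth behind it (robot.grip_depth is the distance from the TCP to the grasp point, in m); z points along the fingers, y is the line along which they close (so a half turn about z gives the same grasp; the last joint's range is limited). The gripper opens to 85 mm and grips with 20 to 120 N. Pads are 22 mm wide; open, the fingers measure 114 mm over their backs; the gripper's body (76 mm by 85 mm) begins 54 mm behind the grasp point. The pads swing forward as they close: fully open they stand 13 mm farther back than shut.
Start: joints at [1.022, 0.434, 0.025, 1.573, -0.012, 1.134, -0.075], TCP at [0.269, -0.564, 0.231] pointing down, gripper open.
Joint ranges: [-2.62, 2.62], [-0.44, 2.09], [-1.27, 1.32], [0.08, 2.57], [-1.32, 4.46], [0.12, 2], [-2.74, 2.74]. Speed limits (rad/s): [2.22, 2.22, 3.01, 3.01, 3.14, 3.14, 3.14].

### API

Orientations are given as a unit quaternion [x, y, z, w].
In Python, from station import robot gives the robot as it stands.
- The arm moves only by the tool move_arm, never from a script. Its argument "increments" is text: rows parted by semicolons, each of 6 numbers parted by spaces: the shift along the tool's x, y, z in m, then the turn, a rotation vector about the tool's x, y, z in degrees. In form: x y z ax ay az; .... A call has 1 to 20 rows; each row is the pose to reach, as a shift and turn from the pose commanded when the call began, along the tool's axes at that moment; what a row does not reach only later rows make up. A row lasts 1/10 s, in which the tool goes at most 50 mm and 8.59 degrees, less where a joint would pass 70% of its speed; a pose out of reach is approached as far as the arm can. A call with a gripper value outside its range is refused whole. "hand" is the opening, from 0 (shut) to 1 (fully open), set as the call begins (left out, the last holds). The fingers move at their own pace and stop on an object; "newtons" is the grip in N (left out, the last holds). Time passes only in rows, so rows that repeat a pose let the fingers close. It gives the time, the measured TCP pose, the force, the opening and the grip force at its end, in the units of the state.
- robot.state(): the state, without advancing time (a new reading comes with each control period).
- robot.camera(name): name is "side" or "top"; returns a dict with "pixels" (420x560x3 uint8, blue, green, red), "fov_y" (degrees; the focal length in pixels is half the picture's height over the tangent of half this angle, whatever the lens; pixels are square), "cx", "cy" (the principal point, pixels), "k1" (the pictures are not rectified: a ray, as slopes to the right and down, at radius r is drawn at 1 + k1 r^2 times it, then the intrinsics apply), "extrinsics" (4x4, takes a point from camera to world coordinates). Camera axes: x right, y down, z forward; pixel columns grow to the right and rows downward; lengths in m; the calibration is good to about 2 mm. A picture is of the moment at which its call begins. There is no depth.
- robot.job_done(): hands the job in; it is judged then, once.
The state is a dict: "time": time; "joint_positions": joint angles; "joint_velocities": joint speeds; "tau": joint torques, N m; "position": TCP position; "tcp_rot": TCP orientation; "wrist_force": force on the tool from outside, world axes, zero at the start; "moment": the same for the moment, N m; "grip_width": finger opening in m; "grasp_force": force on a finger pad.
Only numpy, scipy, OpenCV 4.12 (cv2) and the standard library are available. Lean on these libraries where they do the work, as an engineer would, in place of code of your own. Each camera call takes 0.05 s, during which the arm holds its last target. There are 200 camera calls.

## Working session

There is one attempt and no reset: what is moved stays moved. The work goes in short steps, Python scripts to look and compute and a tool call to move; the robot and the scene stay as the last step left them, time stands still between calls to the robot, and variables do not carry over. Pictures are saved under pics/ and viewed, at most 14 in all, crops included, and the job is handed in when it is done.

Besides the shell and the picture viewer there is one more tool, called after "Emit:" as a command line: name --argument value ..., lists and objects as JSON in quotes. move_arm: Moves the arm, as the interface text tells. Its arguments: {"type":"object","properties":{"increments":{"type":"string"},"hand":{"type":"number"},"newtons":{"type":"number"}},"required":["increments"]}

```bash
ls; mkdir -p pics; cat > h.py <<'E'
import numpy as np, cv2
from station import robot
from scipy.spatial.transform import Rotation as R
def cam(n):
    c=robot.camera(n); c['f']=c['pixels'].shape[0]/2/np.tan(np.radians(c['fov_y'])/2); c['E']=np.array(c['extrinsics']); return c
def ray(c,u,v):
    d=np.array([(u-c['cx'])/c['f'],(v-c['cy'])/c['f']]); s=d.copy()
    for _ in range(20): s=d/(1+c['k1']*(s@s))
    return c['E'][:3,3], c['E'][:3,:3]@np.array([s[0],s[1],1])
def onz(c,u,v,z):
    o,d=ray(c,u,v); return o+d*(z-o[2])/d[2]
def proj(c,p):
    q=c['E'][:3,:3].T@(np.array(p)-c['E'][:3,3]); s=q[:2]/q[2]; s=s*(1+c['k1']*(s@s)); return s*c['f']+[c['cx'],c['cy']]
def tri(c1,p1,c2,p2):
    o1,d1=ray(c1,*p1);o2,d2=ray(c2,*p2)
    t=np.linalg.lstsq(np.c_[d1,-d2],o2-o1,rcond=None)[0]
    a,b=o1+t[0]*d1,o2+t[1]*d2
    return (a+b)/2,np.linalg.norm(a-b)
E
python3 - <<'E'
from h import *
for n in('top','side'):
    c=cam(n); cv2.imwrite(f'pics/{n}0.png',cv2.resize(c['pixels'],(800,600),interpolation=cv2.INTER_CUBIC)); np.save(f'{n}0.npy',c['pixels'])
    print(n,c['fov_y'],c['k1'],c['cx'],c['cy'],c['E'].round(3).tolist())
s=robot.state(); print({k:np.round(v,3) for k,v in s.items()}, robot.grip_depth)
E
```

```text
pics
top 54.204231694232696 -0.027057026286525804 280.32375196469167 206.72897292861344 [[0.0, -0.988, 0.153, 0.351], [-1.0, -0.002, -0.015, 0.095], [0.015, -0.153, -0.988, 1.385], [0.0, 0.0, 0.0, 1.0]]
side 43.96851223267041 -0.08742007814319196 276.22678935482566 210.66711145295378 [[0.993, -0.04, 0.108, 0.388], [-0.115, -0.433, 0.894, -1.379], [0.011, -0.9, -0.435, 0.825], [0.0, 0.0, 0.0, 1.0]]
{'time': np.float64(0.1), 'joint_positions': array([ 1.022,  0.435,  0.025,  1.574, -0.012,  1.134, -0.075]), 'joint_velocities': array([ 0.001, -0.   ,  0.   , -0.002, -0.002,  0.002, -0.001]), 'tau': array([ 4.0000e-03, -6.7176e+01,  1.0280e+00, -3.1690e+01,  1.6000e-02,
        7.0000e-03,  0.0000e+00]), 'position': array([ 0.269, -0.564,  0.231]), 'tcp_rot': array([ 0.975,  0.221, -0.   , -0.001]), 'wrist_force': array([-0.115, -0.1  ,  0.055]), 'moment': array([-0.   , -0.011, -0.032]), 'grasp_force': np.float64(0.0), 'grip_width': np.float64(0.085)} 0.0187
```

View pics/top0.png

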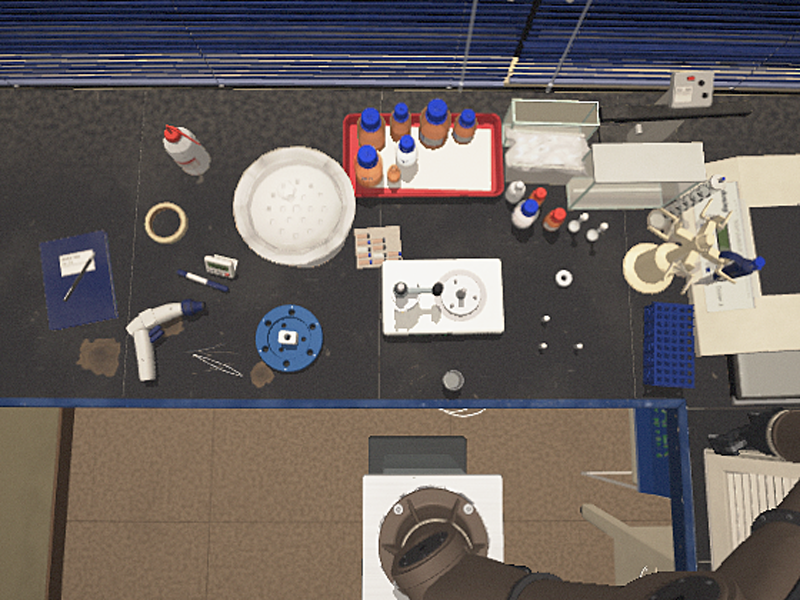

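View pics/side0.png

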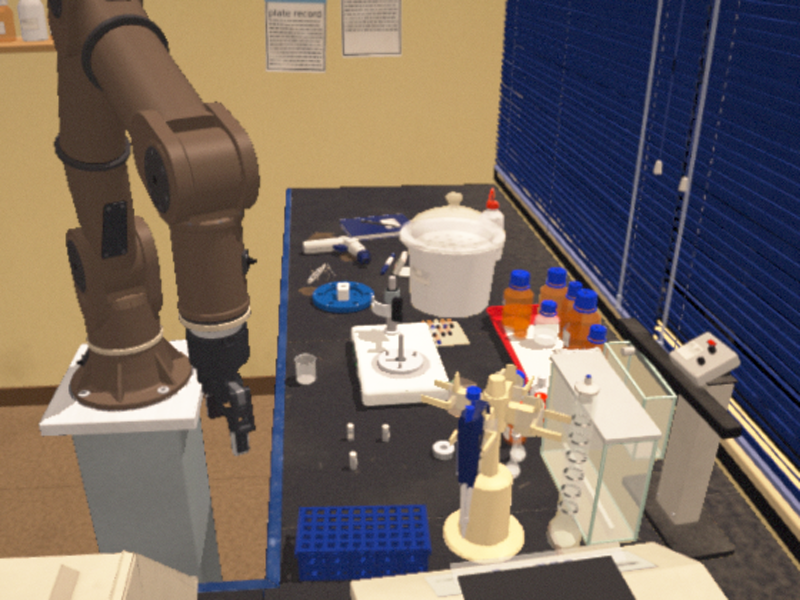

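Top view (800-wide): sampler (443,297), carousel (290,338), collar (564,278), three vials (545,318), (543,346), (578,346), beaker (453,380), marker (205,280). I'll measure them now.

```bash
python3 - <<'E'
from h import *
c=cam('top'); s=cam('side'); I=c['pixels']; J=s['pixels']
k=0.7
hsv=cv2.cvtColor(I,cv2.COLOR_BGR2HSV)
# carousel
m=((hsv[...,0]>95)&(hsv[...,0]<125)&(hsv[...,1]>120)&(hsv[...,2]>60)).astype(np.uint8)
w=np.zeros_like(m); w[200:272,165:240]=1
cs=max(cv2.findContours(m*w,cv2.RETR_EXTERNAL,cv2.CHAIN_APPROX_NONE)[0],key=cv2.contourArea)
e=cv2.fitEllipse(cs); print('carousel ell',e, onz(c,*e[0],0.018))
P=np.array([onz(c,*p[0],0.018)[:2] for p in cs]); print('r',(np.linalg.norm(P-onz(c,*e[0],0.018)[:2],axis=1)).mean())
# housing
m=(hsv[...,2]>150).astype(np.uint8); w[:]=0; w[178:238,264:358]=1
cs=max(cv2.findContours(m*w,cv2.RETR_EXTERNAL,cv2.CHAIN_APPROX_NONE)[0],key=cv2.contourArea)
H=np.array([onz(c,*p[0],0.042)[:2] for p in cs]); r=cv2.minAreaRect((H*1000).astype(np.float32)); print('housing',r, cv2.boxPoints(r).round(1).tolist())
# white blobs: collar, vials
for nm,(u0,u1,v0,v1),z in(('collar',(383,405,184,205),.015),('v1',(374,390,216,230),.033),('v2',(372,390,235,250),.033),('v3',(397,413,235,250),.033)):
    g=I[v0:v1,u0:u1].min(2).astype(float); m=(g>110); vv,uu=np.nonzero(m); wt=g[m]
    q=np.array([np.average(uu,weights=wt)+u0,np.average(vv,weights=wt)+v0]); print(nm,q,m.sum(),onz(c,*q,z))
def crop(I,u0,u1,v0,v1,f): return cv2.resize(I[v0:v1,u0:u1],None,fx=f,fy=f,interpolation=cv2.INTER_CUBIC)
a=crop(I,264,360,176,240,8)[:,:768]; 
cv2.imwrite('pics/samp.png',a)
b=crop(I,174,230,208,266,5); d=crop(J,240,316,190,290,5)
H=max(b.shape[0],d.shape[0]); out=np.zeros((H,b.shape[1]+d.shape[1],3),np.uint8); out[:b.shape[0],:b.shape[1]]=b; out[:d.shape[0],b.shape[1]:]=d
cv2.imwrite('pics/mix.png',out); print(out.shape)
E
```

```text
carousel ell ((202.03076171875, 236.1923370361328), (45.62751007080078, 46.2624397277832), 69.45767974853516) [0.46275277 0.33462727 0.018     ]
r 0.07634525692677488
housing ((564.1082763671875, -16.913482666015625), (184.5174102783203, 291.71044921875), 0.07945381104946136) [[471.6000061035156, 128.8000030517578], [472.1000061035156, -162.89999389648438], [656.5999755859375, -162.60000610351562], [656.2000122070312, 129.10000610351562]]
collar [394.28525516 194.08029801] 96 [ 0.60779823 -0.31539669  0.015     ]
v1 [382.19560878 222.32335329] 15 [ 0.5085671  -0.26529928  0.033     ]
v2 [380.27114716 241.35843955] 14 [ 0.4451773  -0.25652823  0.033     ]
v3 [405.32123799 241.68409819] 15 [ 0.44409442 -0.3401518   0.033     ]
(500, 660, 3)
```

View pics/samp.png

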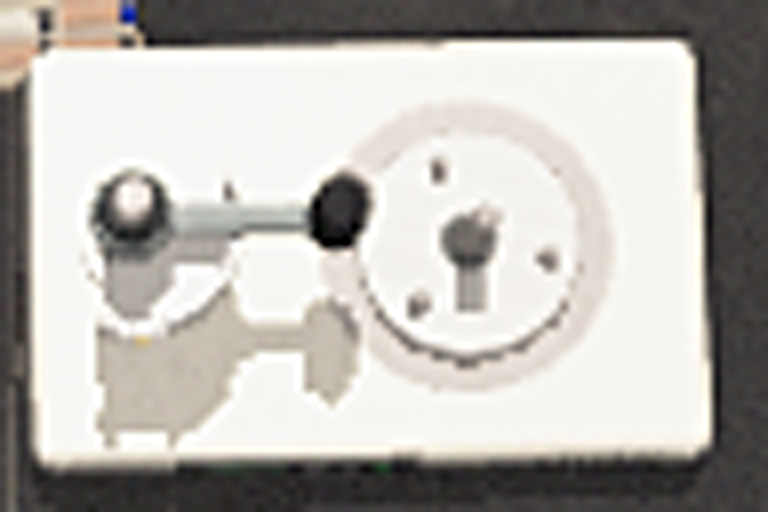

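View pics/mix.png

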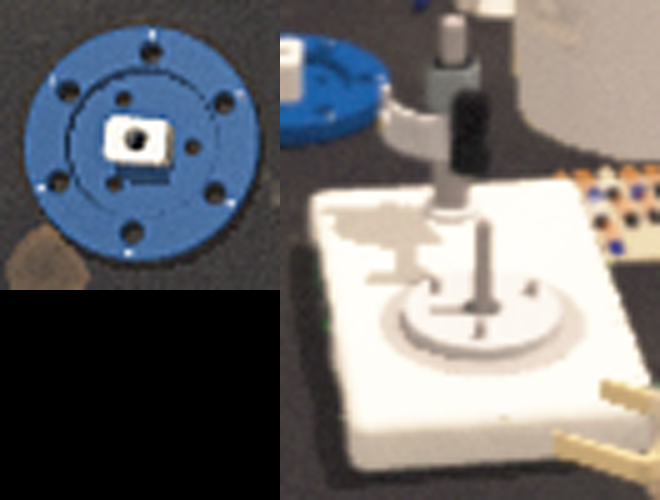

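Crop views: studs at (437,170), (547,260), (418,305) in the 8x crop; carousel holes at (123,98), (192,146), (114,183), wells all visible. Stud and hole patterns are nearly aligned already.

```bash
cat >> h.py <<'E'
def dark(c,u,v,r=3,sgn=-1,pc=70,bg='max'):
    I=c['pixels'].astype(float).mean(2)*sgn; u0,v0=int(round(u))-r,int(round(v))-r
    g=I[v0:v0+2*r+1,u0:u0+2*r+1]; w=np.clip(g-np.median(g)-0.3*(g.max()-np.median(g)),0,None)
    vv,uu=np.mgrid[v0:v0+2*r+1,u0:u0+2*r+1]; return np.array([(w*uu).sum(),(w*vv).sum()])/w.sum()
E
cat > car.py <<'E'
from h import *
def fitring(P,n):
    # P: xy of equally spaced points on ring -> centre, radius, angle mod 360/n
    P=np.array(P)[:,:2]; c=P.mean(0); d=P-c; a=np.arctan2(d[:,1],d[:,0]); z=np.exp(1j*n*a)
    return c,np.linalg.norm(d,axis=1),np.degrees(np.angle(z.mean()))/n,np.degrees(np.angle(z/z.mean()))/n
if __name__=='__main__':
    c=cam('top'); s=cam('side')
    W=[dark(c,174+x/5-.4,208+y/5-.4,2) for x,y in((151,52),(224,101),(214,194),(132,232),(58,180),(68,92))]
    print('wells',*fitring([onz(c,*p,.016) for p in W],6))
    W=[dark(c,174+x/5-.4,208+y/5-.4,2) for x,y in((123,98),(192,146),(114,183))]
    print('holes',*fitring([onz(c,*p,.007) for p in W],3))
    S=[dark(c,264+x/8-.44,176+y/8-.44,2) for x,y in((437,170),(547,260),(418,305))]
    print('studs top',S,*fitring([onz(c,*p,.058) for p in S],3))
    S2=[dark(s,240+(x-280)/5-.4,190+y/5-.4,2) for x,y in((531,289),(479,327),(434,286))]
    print('studs side',S2,*fitring([onz(s,*p,.058) for p in S2],3))
    for a,b in zip(S,S2): print(tri(c,a,s,b))
    K=[264+340/8-.44,176+210/8-.44]; K2=[240+(469-280)/5-.4,190+92/5-.4]
    print('knobtop',onz(c,*K,.147),onz(s,*K2,.162),tri(c,K,s,K2))
    print('shaft top', tri(c,[264+487/8-.44,176+213/8-.44],s,[240+(484-280)/5-.4,190+222/5-.4]))
    print('post',tri(c,[264+130/8-.44,176+190/8-.44],s,[240+(453-280)/5-.4,190+20/5-.4]))
    J=s['pixels']; 
    for nm,(u,v) in dict(v1=(350,428),v2=(353,456),v3=(385,429),col=(443,450)).items(): print(nm, onz(s,u*.7,v*.7,.033 if nm!='col' else .0075))
E
python3 car.py
```

```text
wells [0.46465088 0.3367336 ] [0.05960209 0.06015776 0.0599608  0.05886535 0.06053181 0.05894079] -4.343223251278428 [-0.22517333  0.22026216  0.21258303 -0.6933153   0.16525663  0.31986214]
holes [0.46412204 0.3363448 ] [0.03283793 0.03280937 0.03233918] 25.576528051972144 [ 0.47239063 -0.50175463  0.02935445]
studs top [array([318.22411894, 197.05176211]), array([331.97010495, 208.18657903]), array([315.67195726, 213.9986838 ])] [ 0.5578962  -0.06186367] [0.03324919 0.03332791 0.03279449] 20.31405746975397 [ 0.52973511 -0.44992492 -0.07978411]
studs side [array([289.64802411, 247.38713999]), array([279.40481928, 255.72289157]), array([270.14345649, 246.45648938])] [ 0.55895262 -0.0656526 ] [0.03297257 0.03398333 0.03422045] 20.291937266145172 [-0.2403249   1.21053719 -0.96982499]
(array([ 0.58997712, -0.05033319,  0.05558692]), np.float64(0.0011339964814064863))
(array([ 0.55345879, -0.09510553,  0.05537153]), np.float64(0.002038126490592071))
(array([ 0.53306375, -0.04103309,  0.05664733]), np.float64(0.00037784710388786126))
knobtop [ 0.55811636 -0.00278353  0.147     ] [0.55867146 0.00163035 0.162     ] (array([ 0.55684855, -0.00157301,  0.16332551]), np.float64(0.002883158478051777))
shaft top (array([ 0.5618315 , -0.06370418,  0.10977367]), np.float64(0.0028940788234260643))
post (array([0.55914474, 0.07806024, 0.17518157]), np.float64(0.0032159561299496954))
v1 [ 0.44399572 -0.26935488  0.033     ]
v2 [ 0.44403693 -0.35166822  0.033     ]
v3 [ 0.50680628 -0.27856687  0.033     ]
col [ 0.60756384 -0.31740005  0.0075    ]
```

Emit:
move_arm --increments "0.503 -0.3825 -0.009 0 0 -64.5;0.503 -0.3825 -0.009 0 0 -64.5;0.503 -0.3825 -0.009 0 0 -64.5;0.503 -0.3825 -0.009 0 0 -64.5;0.503 -0.3825 -0.009 0 0 -64.5;0.503 -0.3825 -0.009 0 0 -64.5;0.503 -0.3825 -0.009 0 0 -64.5;0.503 -0.3825 -0.009 0 0 -64.5;0.503 -0.3825 -0.009 0 0 -64.5;0.503 -0.3825 -0.009 0 0 -64.5;0.503 -0.3825 -0.009 0 0 -64.5;0.503 -0.3825 -0.009 0 0 -64.5;0.503 -0.3825 -0.009 0 0 -64.5;0.503 -0.3825 -0.009 0 0 -64.5;0.503 -0.3825 -0.009 0 0 -64.5;0.503 -0.3825 -0.009 0 0 -64.5;0.503 -0.3825 -0.009 0 0 -64.5;0.503 -0.3825 -0.009 0 0 -64.5" --hand 1

```text
time: 2.1
position: [0.5582, -0.0033, 0.2404]
tcp_rot: [0.708, 0.707, -0.0, 0.0]
wrist_force: [-0.1, 0.4, -0.6]
grip_width: 0.0853
grasp_force: 0.0
```

Emit:
move_arm --increments "0 0 0.05 0 0 0;0 0 0.09 0 0 0;0 0 0.108 0 0 0;0 0 0.108 0 0 0"

```text
time: 2.5
position: [0.5563, -0.003, 0.1297]
tcp_rot: [0.707, 0.707, -0.002, -0.002]
wrist_force: [-0.3, -0.0, -0.0]
grip_width: 0.0855
grasp_force: 0.0
```

```bash
python3 - <<'E'
from h import *
c=cam('top'); s=cam('side')
a=cv2.resize(c['pixels'][170:240,250:350],None,fx=4,fy=4,interpolation=cv2.INTER_CUBIC)
b=cv2.resize(s['pixels'][170:270,220:320],None,fx=4,fy=4,interpolation=cv2.INTER_CUBIC)
a=np.vstack([a,np.zeros((400-280,400,3),np.uint8)]); cv2.imwrite('pics/knob.png',np.hstack([a,b]))
E
```

```text
(no output)
```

View pics/knob.png

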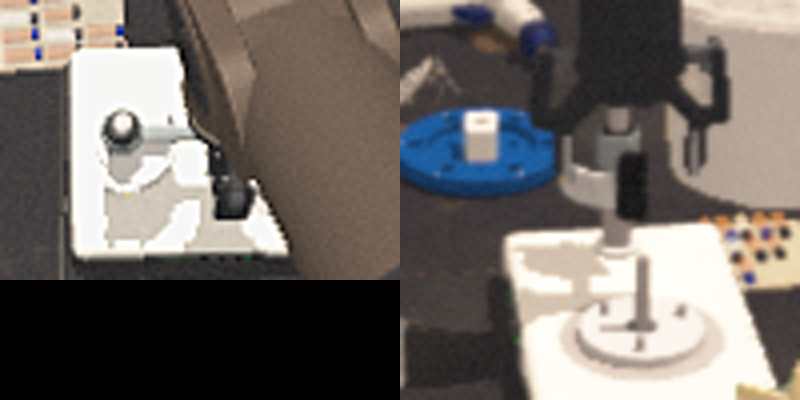

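Side view: fingers straddle the knob, knob about 3–6 mm towards +x of the finger middle. Nudge and close.

Emit:
move_arm --increments "0 0.004 0 0 0 0;0 0.004 0 0 0 0;0 0.004 0 0 0 0;0 0.004 0 0 0 0;0 0.004 0 0 0 0;0 0.004 0 0 0 0;0 0.004 0 0 0 0;0 0.004 0 0 0 0;0 0.004 0 0 0 0;0 0.004 0 0 0 0" --hand 0 --newtons 25

```text
time: 3.6
position: [0.5625, -0.0021, 0.1324]
tcp_rot: [0.707, 0.707, 0.0, 0.0]
wrist_force: [-0.2, -1.5, 3.8]
grip_width: 0.0214
grasp_force: 27.1
```

Emit:
move_arm --increments "0 0 -0.012 0 0 0;0 0 -0.022 0 0 0;0 0 -0.022 0 0 0;0 0 -0.022 0 0 0"

```text
time: 4.0
position: [0.5625, -0.0019, 0.1547]
tcp_rot: [0.707, 0.707, 0.0, 0.0]
wrist_force: [1.0, -0.1, -1.6]
grip_width: 0.021
grasp_force: 26.8
```

```bash
python3 -c "
import numpy as np
print(';'.join('%.4f %.4f 0 0 0 %.1f'%(.08*(1-np.cos(p)),-.08*np.sin(p),np.degrees(p)) for p in np.arange(1,13)*.125))"
```

```text
0.0006 -0.0100 0 0 0 7.2;0.0025 -0.0198 0 0 0 14.3;0.0056 -0.0293 0 0 0 21.5;0.0098 -0.0384 0 0 0 28.6;0.0151 -0.0468 0 0 0 35.8;0.0215 -0.0545 0 0 0 43.0;0.0287 -0.0614 0 0 0 50.1;0.0368 -0.0673 0 0 0 57.3;0.0455 -0.0722 0 0 0 64.5;0.0548 -0.0759 0 0 0 71.6;0.0644 -0.0785 0 0 0 78.8;0.0743 -0.0798 0 0 0 85.9
```

Emit:
move_arm --increments "0.0006 -0.0100 0 0 0 7.2;0.0025 -0.0198 0 0 0 14.3;0.0056 -0.0293 0 0 0 21.5;0.0098 -0.0384 0 0 0 28.6;0.0151 -0.0468 0 0 0 35.8;0.0215 -0.0545 0 0 0 43.0;0.0287 -0.0614 0 0 0 50.1;0.0368 -0.0673 0 0 0 57.3;0.0455 -0.0722 0 0 0 64.5;0.0548 -0.0759 0 0 0 71.6;0.0644 -0.0785 0 0 0 78.8;0.0743 -0.0798 0 0 0 85.9;0.0743 -0.0798 0 0 0 85.9;0.0743 -0.0798 0 0 0 85.9"

```text
time: 5.4
position: [0.4806, 0.0714, 0.1534]
tcp_rot: [0.999, 0.037, -0.002, 0.001]
wrist_force: [-4.5, -2.2, -1.6]
grip_width: 0.0214
grasp_force: 26.8
```

Emit:
move_arm --increments "0 0 0.01 0 0 0;0 0 0.02 0 0 0;0 0 0.022 0 0 0;0 0 0.022 0 0 0"

```text
time: 5.8
position: [0.4804, 0.0717, 0.1317]
tcp_rot: [0.999, 0.037, -0.002, 0.0]
wrist_force: [-7.7, -1.7, 7.5]
grip_width: 0.0211
grasp_force: 27.8
```

Emit:
move_arm --increments "0 0 0 0 0 0;0 0 0 0 0 0;0 0 0 0 0 0;0 0 0 0 0 0;0 0 -0.04 0 0 0;0 0 -0.09 0 0 0;0 0 -0.13 0 0 0;0 0 -0.13 0 0 0;0 0 -0.13 0 0 0" --hand 1

```text
time: 6.7
position: [0.4831, 0.0724, 0.2631]
tcp_rot: [0.999, 0.036, 0.001, -0.0]
wrist_force: [0.0, 0.2, -1.0]
grip_width: 0.0854
grasp_force: 0.0
```

```bash
cat > look.py <<'E'
from h import *
import sys
c=cam('top'); s=cam('side')
n=sys.argv[1]; a=list(map(int,sys.argv[2].split(','))); b=list(map(int,sys.argv[3].split(',')))  # u0,u1,v0,v1
A=cv2.resize(c['pixels'][a[2]:a[3],a[0]:a[1]],(400,int(400*(a[3]-a[2])/(a[1]-a[0]))),interpolation=cv2.INTER_CUBIC)
B=cv2.resize(s['pixels'][b[2]:b[3],b[0]:b[1]],(400,int(400*(b[3]-b[2])/(b[1]-b[0]))),interpolation=cv2.INTER_CUBIC)
h=max(len(A),len(B)); o=np.zeros((h,800,3),np.uint8); o[:len(A),:400]=A; o[:len(B),400:]=B
cv2.imwrite(f'pics/{n}.png',o); np.savez('last.npz',c=c['pixels'],s=s['pixels']); print(robot.state()['position'].round(4) if hasattr(robot.state()['position'],'round') else robot.state()['position'])
E
python3 look.py load 170,420,160,270 200,400,170,340
```

```text
[0.4819 0.0721 0.2613]
```

View pics/load.png

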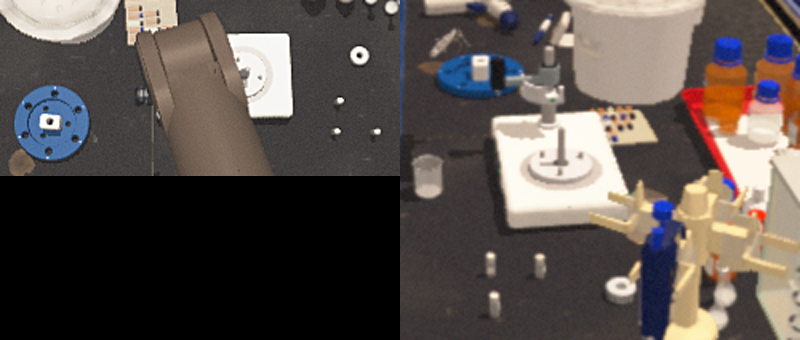

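Emit:
move_arm --increments "0.0017 -0.265 0.06 0 0 -81.5;0.0017 -0.265 0.06 0 0 -81.5;0.0017 -0.265 0.06 0 0 -81.5;0.0017 -0.265 0.06 0 0 -81.5;0.0017 -0.265 0.06 0 0 -81.5;0.0017 -0.265 0.06 0 0 -81.5;0.0017 -0.265 0.06 0 0 -81.5;0.0017 -0.265 0.06 0 0 -81.5;0.0017 -0.265 0.06 0 0 -81.5;0.0017 -0.265 0.06 0 0 -81.5;0.0017 -0.265 0.06 0 0 -81.5;0.0017 -0.265 0.06 0 0 -81.5;0.0017 -0.265 0.06 0 0 -81.5" --hand 0.55

```text
time: 8.1
position: [0.4649, 0.3365, 0.2017]
tcp_rot: [0.734, 0.679, -0.001, -0.0]
wrist_force: [0.9, -0.0, -0.3]
grip_width: 0.0468
grasp_force: 0.0
```

```bash
python3 - <<'E'
from h import *
c=cam('top'); s=cam('side')
print(robot.state()['position'],robot.state()['tcp_rot'])
for z in(.147,.158): print('knob proj',proj(s,[.481,.0717,z]))
np.savez('last.npz',c=c['pixels'],s=s['pixels'])
b=c['pixels'][180:290,150:290]; cv2.imwrite('pics/car1.png',np.hstack([cv2.resize(b,(509,400),interpolation=cv2.INTER_CUBIC),cv2.resize(s['pixels'][160:260,200:270],(280,400),interpolation=cv2.INTER_CUBIC)]))
E
```

```text
[0.46504466 0.33667091 0.20208105] [ 7.33860639e-01  6.79300029e-01 -1.79636860e-04  3.53850806e-05]
knob proj [249.64496848 203.62730036]
knob proj [249.60690058 200.38179845]
```

View pics/car1.png

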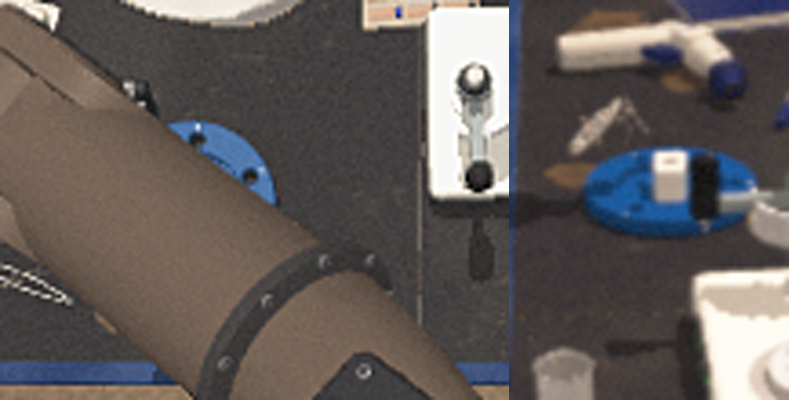

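Emit:
move_arm --increments "0 0 0.05 0 0 0;0 0 0.1 0 0 0;0 0 0.14 0 0 0;0 0 0.165 0 0 0;0 0 0.18 0 0 0;0 0 0.186 0 0 0;0 0 0.186 0 0 0;0 0 0.186 0 0 0"

```text
time: 9.0
position: [0.4659, 0.3375, 0.0176]
tcp_rot: [0.734, 0.68, 0.001, 0.0]
wrist_force: [0.5, 0.2, -0.1]
grip_width: 0.0472
grasp_force: 0.0
```

```bash
python3 - <<'E'
from h import *
c=cam('top'); s=cam('side')
print(robot.state()['position'],robot.state()['wrist_force'])
p=robot.state()['position']; print('side proj tcp',proj(s,p),proj(s,[p[0],p[1],.04]))
b=s['pixels'][160:235,190:290]; cv2.imwrite('pics/car2.png',cv2.resize(b,(800,600),interpolation=cv2.INTER_CUBIC))
E
```

```text
[0.46594519 0.33736219 0.01767287] [0.5361174  0.24894649 0.32447907]
side proj tcp [240.87266911 205.23547076] [240.76222602 199.66111114]
```

View pics/car2.png

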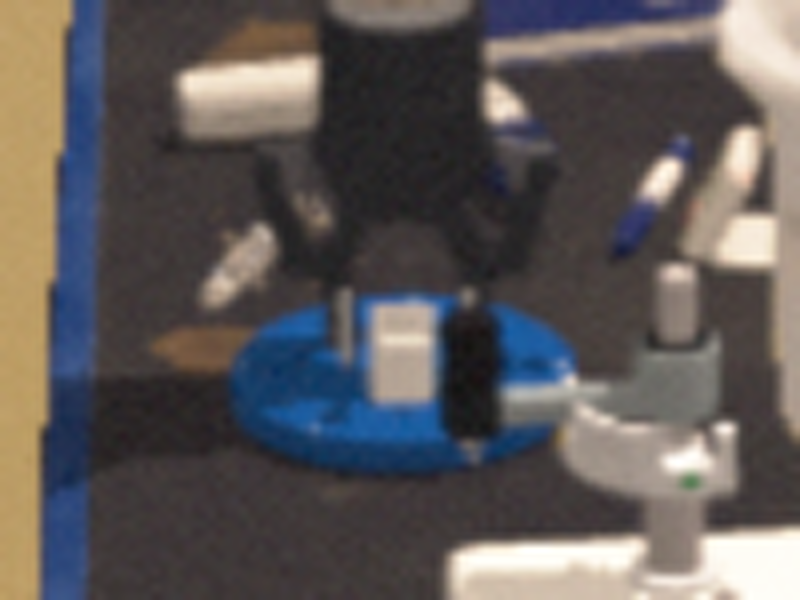

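Emit:
move_arm --increments "0 0 0.004 0 0 0;0 0 0.004 0 0 0;0 0 0.004 0 0 0;0 0 0.004 0 0 0;0 0 0.004 0 0 0;0 0 0.004 0 0 0;0 0 0.004 0 0 0;0 0 0.004 0 0 0" --hand 0 --newtons 60

```text
time: 9.9
position: [0.4655, 0.337, 0.0128]
tcp_rot: [0.734, 0.68, 0.0, 0.0]
wrist_force: [-0.8, -0.8, 5.0]
grip_width: 0.0272
grasp_force: 60.6
```

Emit:
move_arm --increments "0 0 -0.03 0 0 0;0 0 -0.07 0 0 0;0 0 -0.12 0 0 0;0 0 -0.17 0 0 0;0 0 -0.21 0 0 0;-0.03 0.0095 -0.21 0 0 0.5;-0.07 0.022 -0.21 0 0 1;-0.115 0.0365 -0.21 0 0 1.5;-0.16 0.051 -0.21 0 0 2;-0.205 0.065 -0.21 0 0 3;-0.25 0.079 -0.21 0 0 4;-0.295 0.0935 -0.21 0 0 5;-0.335 0.106 -0.21 0 0 5.3;-0.37 0.117 -0.21 0 0 5.3;-0.3906 0.1238 -0.21 0 0 5.3;-0.3906 0.1238 -0.2 0 0 5.3;-0.3906 0.1238 -0.18 0 0 5.3;-0.3906 0.1238 -0.16 0 0 5.3;-0.3906 0.1238 -0.15 0 0 5.3;-0.3906 0.1238 -0.15 0 0 5.3"

```text
time: 11.9
position: [0.5575, -0.0615, 0.1606]
tcp_rot: [0.764, 0.645, -0.001, -0.001]
wrist_force: [-0.4, -0.2, -1.8]
grip_width: 0.027
grasp_force: 59.8
```

```bash
python3 look.py car3 260,360,160,250 230,330,180,280; python3 -c "
from h import *; s=robot.state(); print(s['position'],2*np.degrees(np.arctan2(s['tcp_rot'][1],s['tcp_rot'][0])),s['tcp_rot'],s['wrist_force'],s['moment'])"
```

```text
[ 0.559  -0.0617  0.1626]
[ 0.5589996  -0.06165899  0.16260926] 80.37694619838406 [ 7.63925866e-01  6.45304010e-01  5.69289550e-05 -5.45579315e-05] [-0.18071447  0.29161287 -1.02396561] [ 0.03398884 -0.00986383  0.05055854]
```

View pics/car3.png

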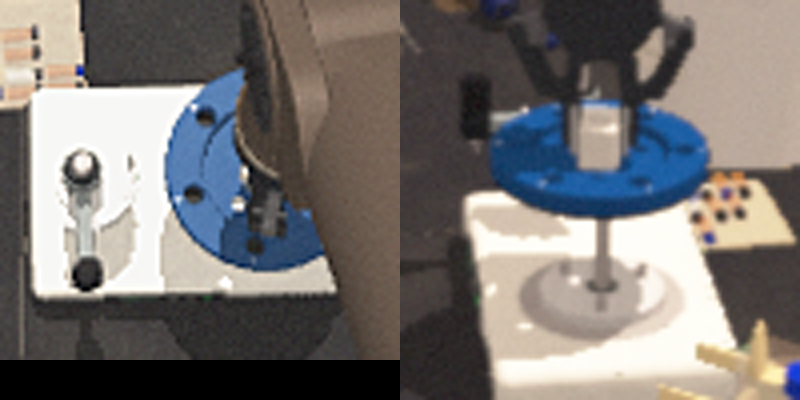

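Emit:
move_arm --increments "0 0 0.02 0 0 0;0 0 0.03 0 0 0;0 0 0.036 0 0 0;0 0 0.041 0 0 0;0 0 0.046 0 0 0;0 0 0.046 0 0 0;0 0 0.046 0 0 0"

```text
time: 12.7
position: [0.5594, -0.0622, 0.1166]
tcp_rot: [0.764, 0.645, 0.0, 0.0]
wrist_force: [3.6, 1.1, -4.4]
grip_width: 0.0269
grasp_force: 59.7
```

```bash
python3 look.py car4 260,360,160,250 230,330,180,280; python3 -c "
from h import *; s=robot.state(); print(s['position'],s['wrist_force'],s['moment'])
a=np.load('last.npz'); c=cam('top'); I=c['pixels']; hsv=cv2.cvtColor(I,cv2.COLOR_BGR2HSV)
m=((hsv[...,0]>95)&(hsv[...,0]<125)&(hsv[...,1]>120)&(hsv[...,2]>50)).astype(np.uint8)
w=np.zeros_like(m); w[165:235,295:325]=1
cs=max(cv2.findContours(m*w,cv2.RETR_EXTERNAL,cv2.CHAIN_APPROX_NONE)[0],key=cv2.contourArea)[:,0]
z=s['position'][2]-.0128+.018
P=np.array([onz(c,*p,z)[:2] for p in cs if p[0]<320 ])
from scipy.optimize import least_squares
f=least_squares(lambda q:np.linalg.norm(P-q,axis=1)-.078,[.559,-.062],loss='soft_l1',f_scale=.002); r=f.fun; print(f.x,np.sort(np.abs(r))[::len(r)//8])
"
```

```text
[ 0.5594 -0.0622  0.1167]
[ 0.55937541 -0.06221471  0.11666488] [ 2.79640919 -0.02860205 -4.40509196] [-0.02673053 -0.57861643  0.0355891 ]
[ 0.55607243 -0.0711577 ] [5.09018886e-05 1.56504508e-03 2.68076022e-03 3.68983594e-03
 4.61550981e-03 5.88114722e-03 2.23289032e-02 3.39230113e-02
 4.58638121e-02]
```

Emit:
move_arm --increments "0.0003 0.0015 0 0 0 0;0.0003 0.0015 0 0 0 0;0.0003 0.0015 0 0 0 0"

```text
time: 13.15
position: [0.5601, -0.0621, 0.1163]
tcp_rot: [0.764, 0.645, -0.0, -0.0]
wrist_force: [-0.4, 0.3, -2.8]
grip_width: 0.027
grasp_force: 59.7
```

```bash
cat > st.py <<'E'
from station import robot
import numpy as np
s=robot.state(); print(np.round(s['position'],4),np.round(s['wrist_force'],1),np.round(s['moment'],2),'yaw',round(2*np.degrees(np.arctan2(s['tcp_rot'][1],s['tcp_rot'][0])),2),np.round(s['tcp_rot'],3))
E
python3 st.py
```

```text
[ 0.5601 -0.0621  0.1163] [-0.4  0.3 -2.8] [ 0.04  0.03 -0.01] yaw 80.34 [ 0.764  0.645 -0.    -0.   ]
```

Emit:
move_arm --increments "0.0002 0.001 0 0 0 0;0.0032 0.001 0 0 0 0;0.0032 0.001 0 0 0 0;0.0032 0.001 0 0 0 0"

```text
time: 13.55
position: [0.5619, -0.0591, 0.1163]
tcp_rot: [0.764, 0.645, -0.0, 0.0]
wrist_force: [-0.5, -0.4, -2.1]
grip_width: 0.0272
grasp_force: 59.7
```

Emit:
move_arm --increments "-0.003 0 0 0 0 0;-0.006 0 0 0 0 0;-0.006 0 0 0 0 0;-0.006 0 0 0 0 0"

```text
time: 13.95
position: [0.5611, -0.0637, 0.1164]
tcp_rot: [0.764, 0.645, 0.001, -0.001]
wrist_force: [-0.9, 4.9, -4.5]
grip_width: 0.027
grasp_force: 59.6
```

Emit:
move_arm --increments "0.003 0 0 0 0 0;0.003 0.003 0 0 0 0;0.003 0.003 0 0 0 0;0.003 0.003 0 0 0 0"

```text
time: 14.35
position: [0.564, -0.0627, 0.1161]
tcp_rot: [0.764, 0.645, -0.0, -0.0]
wrist_force: [-2.2, 2.2, -2.3]
grip_width: 0.0272
grasp_force: 60.0
```

Emit:
move_arm --increments "0.0016 -0.0029 0 0 0 0;0.0016 -0.0029 0.015 0 0 0;0.0016 -0.0029 0.028 0 0 0;0.0016 -0.0029 0.037 0 0 0;0.0016 -0.0029 0.037 0 0 0;0.0016 -0.0029 0.037 0 0 0"

```text
time: 14.95
position: [0.5618, -0.0605, 0.0792]
tcp_rot: [0.764, 0.645, -0.0, -0.0]
wrist_force: [-0.2, 0.2, -2.3]
grip_width: 0.027
grasp_force: 59.9
```

```bash
python3 st.py; python3 look.py car5 260,360,160,250 240,320,200,280
```

```text
[ 0.5618 -0.0605  0.0792] [-0.2  0.2 -2.3] [ 0.02  0.03 -0.01] yaw 80.34 [ 0.764  0.645 -0.    -0.   ]
[ 0.5622 -0.0606  0.0798]
```

View pics/car5.png

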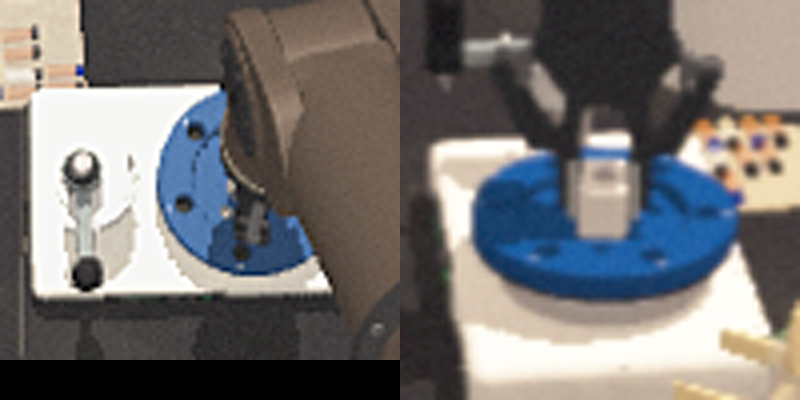

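Emit:
move_arm --increments "0 0 0.002 0 0 0;0 0 0.004 0 0 0;0 0 0.006 0 0 0;0 0 0.006 0 0 0;0 0 0.006 0 0 0"

```text
time: 15.55
position: [0.5618, -0.0605, 0.0733]
tcp_rot: [0.764, 0.645, -0.0, -0.0]
wrist_force: [0.1, -1.1, -1.9]
grip_width: 0.027
grasp_force: 59.9
```

```bash
python3 st.py
```

```text
[ 0.5618 -0.0605  0.0733] [ 0.1 -1.1 -1.9] [ 0.01 -0.03 -0.03] yaw 80.34 [ 0.764  0.645 -0.    -0.   ]
```

Emit:
move_arm --increments "0 0 0.003 0 0 0;0 0 0.006 0 0 0;0 0 0.008 0 0 0;0 0 0.009 0 0 0;0 0 0.009 0 0 0;0 0 0.009 0 0 0"

```text
time: 16.15
position: [0.5616, -0.0606, 0.0648]
tcp_rot: [0.764, 0.645, -0.0, 0.0]
wrist_force: [-4.0, -0.2, 6.1]
grip_width: 0.0272
grasp_force: 61.0
```

```bash
python3 st.py
```

```text
[ 0.5616 -0.0606  0.0648] [-4.  -0.2  6.1] [0.02 0.59 0.02] yaw 80.33 [ 0.764  0.645 -0.     0.   ]
```

Emit:
move_arm --increments "0 0 0.0005 0 0 0;0 0 0.0005 0 0 0;0 0 0 0 0 0;0 0 -0.03 0 0 0;0 0 -0.08 0 0 0;0 0 -0.13 0 0 0;0 0 -0.16 0 0 0;-0.05 0.02 -0.16 0 0 0;-0.1 0.04 -0.16 0 0 0;-0.15 0.06 -0.16 0 0 0;-0.15 0.06 -0.16 0 0 0" --hand 0.5

```text
time: 17.25
position: [0.5952, -0.2264, 0.2237]
tcp_rot: [0.767, 0.642, -0.001, 0.001]
wrist_force: [-0.0, 0.3, -0.4]
grip_width: 0.0424
grasp_force: 0.0
```

```bash
python3 st.py; python3 look.py seat 260,420,160,260 240,350,190,340;  python3 - <<'E'
from h import *
s=cam('side');c=cam('top')
I=c['pixels'];u0,u1,v0,v1=383,405,184,205
g=I[v0:v1,u0:u1].min(2).astype(float); m=(g>110); vv,uu=np.nonzero(m); wt=g[m]
q=np.array([np.average(uu,weights=wt)+u0,np.average(vv,weights=wt)+v0]); print(q,m.sum(),onz(c,*q,.015))
J=s['pixels'];u0,u1,v0,v1=300,322,304,325
g=J[v0:v1,u0:u1].min(2).astype(float); m=(g>110); vv,uu=np.nonzero(m); print(m.sum(),(uu.min()+uu.max())/2+u0,(vv.min()+vv.max())/2+v0, onz(s,(uu.min()+uu.max())/2+u0,(vv.min()+vv.max())/2+v0,.0075))
E
```

```text
[ 0.5952 -0.2264  0.2237] [-0.   0.3 -0.4] [-0.06  0.02  0.  ] yaw 79.87 [ 0.767  0.642 -0.001  0.001]
[ 0.5954 -0.2217  0.2236]
[396.55470327 194.19370206] 64 [ 0.60743135 -0.3232026   0.015     ]
161 311.0 311.5 [ 0.61243214 -0.30301693  0.0075    ]
```

View pics/seat.png

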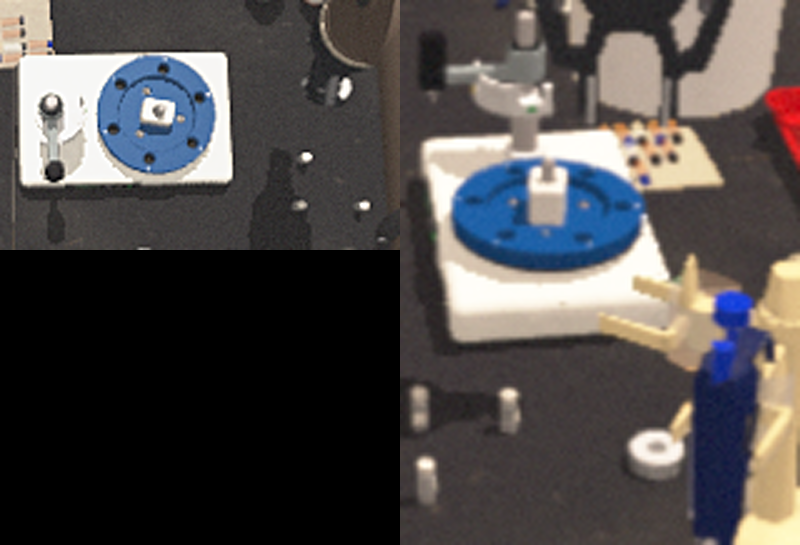

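Emit:
move_arm --increments "-0.045 0.014 0 0 0 0;-0.0939 0.0291 0.02 0 0 0;-0.0939 0.0291 0.07 0 0 0;-0.0939 0.0291 0.12 0 0 0;-0.0939 0.0291 0.16 0 0 0;-0.0939 0.0291 0.19 0 0 0;-0.0939 0.0291 0.19 0 0 0;-0.0939 0.0291 0.19 0 0 0" --hand 0.85

```text
time: 18.25
position: [0.6095, -0.3141, 0.0352]
tcp_rot: [0.763, 0.646, 0.0, -0.0]
wrist_force: [0.8, 0.3, 0.6]
grip_width: 0.0725
grasp_force: 0.0
```

```bash
python3 st.py; python3 look.py col1 340,430,170,240 280,350,270,340;  python3 - <<'E'
from h import *
s=cam('side')
J=s['pixels']
p=robot.state()['position']
for z in (0,.015,.037): print(proj(s,[p[0],p[1],z]))
E
```

```text
[ 0.6095 -0.3141  0.0352] [0.8 0.3 0.6] [-0.03 -0.11  0.03] yaw 80.46 [ 0.763  0.646  0.    -0.   ]
[ 0.6106 -0.3155  0.037 ]
[311.00312773 316.91470288]
[311.25240566 312.19710626]
[311.62179402 305.18529054]
```

View pics/col1.png

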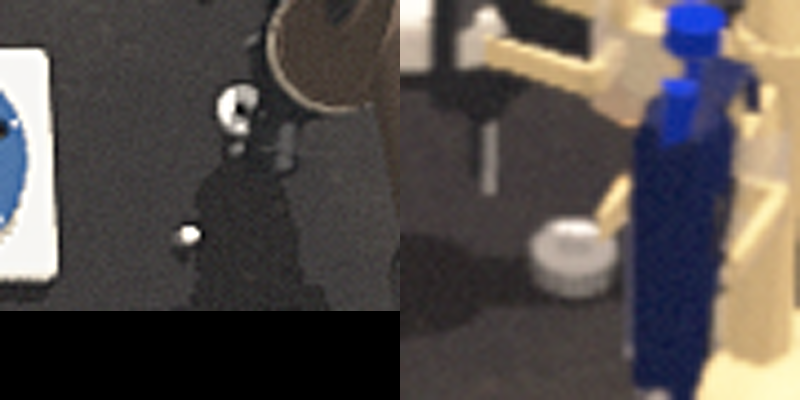

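Emit:
move_arm --increments "0 0 0.02 0 0 0;0 0 0.034 0 0 0;0 0 0.034 0 0 0"

```text
time: 18.7
position: [0.6077, -0.3156, -0.0007]
tcp_rot: [0.764, 0.645, -0.001, -0.001]
wrist_force: [-0.1, 0.5, 0.1]
grip_width: 0.0726
grasp_force: 0.0
```

Emit:
move_arm --increments "0 0 0 0 0 0;0 0 0 0 0 0;0 0 0 0 0 0;0 0 0 0 0 0;0 0 0 0 0 0;0 0 0 0 0 0" --hand 0 --newtons 20

```text
time: 19.3
position: [0.6094, -0.3162, 0.0014]
tcp_rot: [0.764, 0.645, 0.0, 0.001]
wrist_force: [-1.5, 0.5, 6.8]
grip_width: 0.0379
grasp_force: 19.9
```

Emit:
move_arm --increments "0 0 0 0 0 0;0 0 0 0 0 0;0 0 -0.002 0 0 0;0 0 -0.002 0 0 8;0 0 -0.002 0 0 16;0 0 -0.002 0 0 24;0 0 -0.002 0 0 32;0 0 -0.002 0 0 40;0 0 -0.002 0 0 48;0 0 -0.002 0 0 56;0 0 -0.002 0 0 64;0 0 -0.002 0 0 72;0 0 -0.002 0 0 80;0 0 -0.002 0 0 90;0 0 -0.002 0 0 90;0 0 0 0 0 90;0 0 0 0 0 90" --hand 0.85

```text
time: 21.0
position: [0.6085, -0.3158, -0.0]
tcp_rot: [0.997, -0.083, -0.0, -0.0]
wrist_force: [-0.1, 0.8, 1.2]
grip_width: 0.0727
grasp_force: 0.0
```

Emit:
move_arm --increments "0 0 0 0 0 0;0 0 0 0 0 0;0 0 0 0 0 0;0 0 0 0 0 0;0 0 0 0 0 0;0 0 0 0 0 0;0 0 0 0 0 0" --hand 0 --newtons 40

```text
time: 21.7
position: [0.6087, -0.3162, 0.0007]
tcp_rot: [0.996, -0.084, 0.0, 0.0]
wrist_force: [-0.9, 0.1, 5.2]
grip_width: 0.0368
grasp_force: 39.9
```

Emit:
move_arm --increments "0 0 -0.03 0 0 0;0 0 -0.08 0 0 0;0 0 -0.13 0 0 0;0 0 -0.16 0 0 0;-0.014 -0.038 -0.16 0 0 0;-0.029 -0.08 -0.16 0 0 0;-0.045 -0.124 -0.16 0 0 0;-0.061 -0.168 -0.16 0 0 0;-0.077 -0.21 -0.16 0 0 0;-0.0893 -0.2442 -0.16 0 0 0;-0.0893 -0.2442 -0.16 0 0 0;-0.0893 -0.2442 -0.145 0 0 0;-0.0893 -0.2442 -0.13 0 0 0;-0.0893 -0.2442 -0.12 0 0 0;-0.0893 -0.2442 -0.12 0 0 0;-0.0893 -0.2442 -0.12 0 0 0;-0.0893 -0.2442 -0.12 0 0 0"

```text
time: 23.4
position: [0.5622, -0.0605, 0.1209]
tcp_rot: [0.996, -0.084, 0.001, 0.0]
wrist_force: [1.2, -0.3, 0.8]
grip_width: 0.0369
grasp_force: 40.3
```

```bash
python3 st.py; python3 look.py col2 260,360,160,250 250,310,200,270
```

```text
[ 0.5622 -0.0605  0.1209] [ 1.2 -0.3  0.8] [ 0.02 -0.01  0.03] yaw -9.68 [ 0.996 -0.084  0.001  0.   ]
[ 0.5621 -0.0604  0.1209]
```

View pics/col2.png

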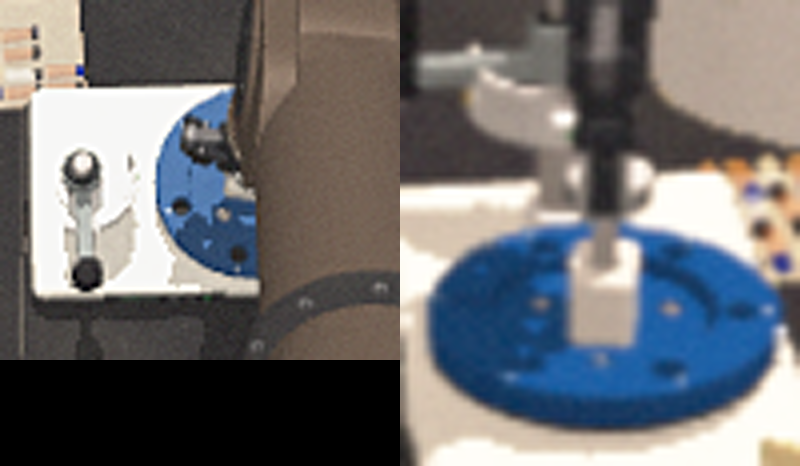

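Emit:
move_arm --increments "0 0 0.005 0 0 0;0 0 0.01 0 0 0;0 0 0.015 0 0 0;0 0 0.015 0 0 0;0 0 0.015 0 0 0"

```text
time: 24.0
position: [0.561, -0.0619, 0.1045]
tcp_rot: [0.996, -0.085, -0.001, 0.001]
wrist_force: [0.7, -5.1, -2.4]
grip_width: 0.0367
grasp_force: 40.8
```

```bash
python3 st.py
```

```text
[ 0.561  -0.0619  0.1045] [ 0.7 -5.1 -2.4] [-1.13 -0.04  0.02] yaw -9.74 [ 0.996 -0.085 -0.001  0.001]
```

Emit:
move_arm --increments "0 0.0018 0 0 0 0;0 0.0018 0 0 0 0;0 0.0018 0 0 0 0"

```text
time: 24.3
position: [0.5611, -0.0621, 0.1051]
tcp_rot: [0.996, -0.084, -0.0, 0.0]
wrist_force: [-0.8, -2.5, -2.2]
grip_width: 0.0364
grasp_force: 41.0
```

```bash
python3 st.py
```

```text
[ 0.5611 -0.0621  0.1051] [-0.8 -2.5 -2.2] [-0.5   0.08 -0.01] yaw -9.67 [ 0.996 -0.084 -0.     0.   ]
```

Emit:
move_arm --increments "0 0.0015 0 0 0 0;0 0.0015 0.003 0 0 0;0 0.0015 0.006 0 0 0;0 0.0015 0.009 0 0 0;0 0.0015 0.012 0 0 0;0 0.0015 0.0125 0 0 0;0 0.0015 0.0125 0 0 0"

```text
time: 25.0
position: [0.561, -0.0634, 0.0927]
tcp_rot: [0.996, -0.084, -0.0, -0.0]
wrist_force: [-0.2, 0.1, -0.9]
grip_width: 0.0365
grasp_force: 41.0
```

```bash
python3 st.py
```

```text
[ 0.561  -0.0634  0.0927] [-0.2  0.1 -0.9] [-0.    0.07 -0.03] yaw -9.66 [ 0.996 -0.084 -0.    -0.   ]
```

Emit:
move_arm --increments "0 0 0.001 0 0 0;0 0 0.002 0 0 0;0 0 0.002 0 0 0;0 0 0.002 0 0 0"

```text
time: 25.4
position: [0.5612, -0.0634, 0.0925]
tcp_rot: [0.996, -0.084, 0.0, -0.0]
wrist_force: [-6.4, 0.2, 20.2]
grip_width: 0.0362
grasp_force: 42.7
```

Emit:
move_arm --increments "0 0 -0.002 0 0 0;0 0 -0.002 0 0 0;0 0 -0.002 0 0 0;0 0 -0.002 0 0 0;0 0 -0.04 0 0 0;0 0 -0.09 0 0 0;0 0 -0.12 0 0 0;-0.003 0.04 -0.12 0 0 -7;-0.0065 0.08 -0.12 0 0 -14;-0.01 0.12 -0.12 0 0 -22;-0.0135 0.16 -0.12 0 0 -30;-0.0175 0.2069 -0.12 0 0 -30;-0.0175 0.2069 -0.12 0 0 -30;-0.0175 0.2069 -0.12 0 0 -30" --hand 0.5

```text
time: 26.8
position: [0.5084, -0.2659, 0.2105]
tcp_rot: [0.985, 0.175, -0.0, -0.0]
wrist_force: [1.2, 1.5, 0.2]
grip_width: 0.0424
grasp_force: 0.0
```

```bash
python3 st.py; python3 look.py seat2 260,420,160,260 240,350,190,340; python3 - <<'E'
from car import *
c=cam('top'); s=cam('side')
# predicted wells -> refine
C=np.array([.5600,-.0625])
for it in range(2):
    D=[]
    for k in range(6):
        a=np.radians(50.33+60*k); q=proj(c,[*(C+.06*np.array([np.cos(a),np.sin(a)])),.067]); D.append(onz(c,*dark(c,*q,2),.066))
    r=fitring(D,6); C=r[0]
print(C,r[1],r[2],r[3])
for p in((.5086,-.2653),(.4452,-.2565),(.4441,-.3402)):
    q=proj(c,[*p,.033]).round().astype(int); g=c['pixels'][q[1]-4:q[1]+5,q[0]-4:q[0]+5].min(2).astype(float); g=np.clip(g-100,0,None); vv,uu=np.mgrid[q[1]-4:q[1]+5,q[0]-4:q[0]+5]; q=[(g*uu).sum()/g.sum(),(g*vv).sum()/g.sum()]; print(p,(g>0).sum(),onz(c,*q,.032))
E
```

```text
[ 0.5084 -0.2659  0.2105] [1.2 1.5 0.2] [ 0.01 -0.04 -0.04] yaw 20.14 [ 0.985  0.175 -0.    -0.   ]
[ 0.5095 -0.2633  0.2105]
[ 0.56277645 -0.06072558] [0.05981226 0.05992269 0.05945184 0.05904218 0.05960721 0.05986511] -10.137899018409334 [ 0.21123956 -0.03345554  0.69140987 -0.26447457 -0.27412749 -0.33010792]
(0.5086, -0.2653) 17 [ 0.50917711 -0.2658273   0.032     ]
(0.4452, -0.2565) 15 [ 0.44516077 -0.25697153  0.032     ]
(0.4441, -0.3402) 16 [ 0.4441176  -0.34041986  0.032     ]
```

View pics/seat2.png

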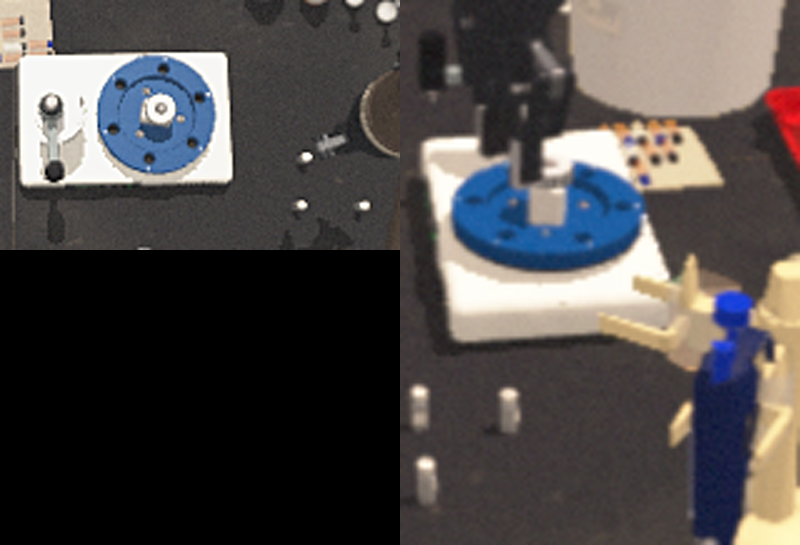

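Emit:
move_arm --increments "-0.0009 0.0023 0.05 0 0 0;-0.0009 0.0023 0.1 0 0 0;-0.0009 0.0023 0.14 0 0 0;-0.0009 0.0023 0.17 0 0 0;-0.0009 0.0023 0.193 0 0 0;-0.0009 0.0023 0.193 0 0 0;-0.0009 0.0023 0.193 0 0 0"

```text
time: 27.7
position: [0.5095, -0.2662, 0.0181]
tcp_rot: [0.984, 0.177, -0.0, -0.0]
wrist_force: [0.6, 0.4, -0.5]
grip_width: 0.0427
grasp_force: 0.0
```

Emit:
move_arm --increments "0 0 0 0 0 0;0 0 0 0 0 0;0 0 0 0 0 0;0 0 0 0 0 0;0 0 0 0 0 0;0 0 0 0 0 0" --hand 0 --newtons 20

```text
time: 28.3
position: [0.5102, -0.2673, 0.0192]
tcp_rot: [0.984, 0.177, 0.001, 0.001]
wrist_force: [-0.7, 1.7, 7.5]
grip_width: 0.0106
grasp_force: 20.0
```

Emit:
move_arm --increments "0 0 0 0 0 0;0 0 0 0 0 0;0 0 0 0 0 0;0 0 0 0 0 -8;0 0 0 0 0 -16;0 0 0 0 0 -24;0 0 0 0 0 -32;0 0 0 0 0 -40;0 0 0 0 0 -48;0 0 0 0 0 -56;0 0 0 0 0 -64;0 0 0 0 0 -72;0 0 0 0 0 -80;0 0 0 0 0 -88;0 0 0 0 0 -90;0 0 0 0 0 -90" --hand 0.5

```text
time: 29.9
position: [0.5089, -0.2671, 0.0177]
tcp_rot: [0.572, 0.82, 0.0, -0.0]
wrist_force: [-0.7, -0.1, -0.1]
grip_width: 0.0427
grasp_force: 0.0
```

Emit:
move_arm --increments "0 0 0 0 0 0;0 0 0 0 0 0;0 0 0 0 0 0;0 0 0 0 0 0;0 0 0 0 0 0;0 0 0 0 0 0" --hand 0

```text
time: 30.5
position: [0.5091, -0.2669, 0.0179]
tcp_rot: [0.571, 0.821, -0.0, 0.0]
wrist_force: [-0.8, -0.1, 0.0]
grip_width: 0.0103
grasp_force: 19.7
```

```bash
python3 st.py
```

```text
[ 0.5091 -0.2669  0.0179] [-0.8 -0.1  0. ] [-0.02  0.09  0.03] yaw 110.33 [ 0.571  0.821 -0.     0.   ]
```

Emit:
move_arm --increments "0 0 -0.04 0 0 0;0 0 -0.08 0 0 0;0 0 -0.1 0 0 0;0.03 0.0316 -0.1 0 0 0;0.06 0.0632 -0.1 0 0 0;0.09 0.0948 -0.1 0 0 0;0.1148 0.1209 -0.1 0 0 0;0.1148 0.1209 -0.1 0 0 0;0.1148 0.1209 -0.085 0 0 0;0.1148 0.1209 -0.075 0 0 0;0.1148 0.1209 -0.075 0 0 0;0.1148 0.1209 -0.075 0 0 0"

```text
time: 31.7
position: [0.5817, -0.1184, 0.0921]
tcp_rot: [0.572, 0.82, -0.001, -0.001]
wrist_force: [0.2, -0.3, -0.9]
grip_width: 0.0104
grasp_force: 19.7
```

Emit:
move_arm --increments "0 0 0.005 0 0 0;0 0 0.01 0 0 0;0 0 0.01 0 0 0"

```text
time: 32.0
position: [0.5821, -0.1175, 0.0821]
tcp_rot: [0.571, 0.821, -0.0, -0.0]
wrist_force: [0.2, -0.4, 0.3]
grip_width: 0.0103
grasp_force: 19.7
```

```bash
python3 st.py
```

```text
[ 0.5821 -0.1175  0.0821] [ 0.2 -0.4  0.3] [ 0.05 -0.   -0.02] yaw 110.32 [ 0.571  0.821 -0.    -0.   ]
```

Emit:
move_arm --increments "0 0 0.004 0 0 0;0 0 0.008 0 0 0;0 0 0.0085 0 0 0;0 0 0.0085 0 0 0"

```text
time: 32.4
position: [0.5825, -0.1172, 0.0741]
tcp_rot: [0.571, 0.821, -0.0, -0.0]
wrist_force: [0.3, 0.4, 0.2]
grip_width: 0.0106
grasp_force: 19.7
```

```bash
python3 st.py
```

```text
[ 0.5825 -0.1172  0.0741] [0.3 0.4 0.2] [-0.02  0.01 -0.02] yaw 110.34 [ 0.571  0.821 -0.    -0.   ]
```

Emit:
move_arm --increments "0 0 0 0 0 0;0 0 0 0 0 0;0 0 -0.01 0 0 0;0 0 -0.04 0 0 0;0 0 -0.07 0 0 0" --hand 0.3

```text
time: 32.9
position: [0.5822, -0.1171, 0.1454]
tcp_rot: [0.571, 0.821, -0.0, -0.001]
wrist_force: [1.3, 0.7, 0.3]
grip_width: 0.0256
grasp_force: 0.0
```

Emit:
move_arm --increments "-0.0168 -0.0356 0 0 0 -6;-0.0337 -0.0711 0 0 0 -14;-0.0505 -0.1067 0 0 0 -22;-0.0674 -0.1422 0 0 0 -30;-0.0842 -0.1778 0 0 0 -30;-0.0842 -0.1778 0.04 0 0 -30;-0.0842 -0.1778 0.08 0 0 -30;-0.0842 -0.1778 0.11 0 0 -30;-0.0842 -0.1778 0.126 0 0 -30;-0.0842 -0.1778 0.126 0 0 -30;-0.0842 -0.1778 0.126 0 0 -30" --hand 0.5

```text
time: 34.0
position: [0.4456, -0.2581, 0.0191]
tcp_rot: [0.339, 0.941, -0.0, 0.0]
wrist_force: [0.1, 0.4, -0.1]
grip_width: 0.0427
grasp_force: 0.0
```

```bash
python3 st.py; python3 - <<'E'
from h import *
c=cam('top')
a=np.radians(-69.8)
for z in(.088,): 
  q=proj(c,[.562+.06*np.cos(a),-.061+.06*np.sin(a),z]); print(q); r=q.round().astype(int); print(c['pixels'][r[1]-4:r[1]+5,r[0]-4:r[0]+5].min(2))
E
```

```text
[ 0.4456 -0.2581  0.0191] [ 0.1  0.4 -0.1] [-0.01 -0.   -0.03] yaw 140.35 [ 0.339  0.941 -0.     0.   ]
[340.1008167  197.38555663]
[[ 77  76  82  81  74  70 146 231 248]
 [ 83  81  81  78  73  70  77 206 252]
 [ 78  81  76  69  60  63  58 127 229]
 [ 88  73  71 169 235 119  48  64 203]
 [ 70  61 144 255 240 166 157 253 137]
 [ 60  69 166 255 245 226  84 176  99]
 [ 54  78 102 186 179 132  43  63  63]
 [ 36  57  75  81  79  38  68  76  58]
 [ 25  48  79  57  27  41  82  76  66]]
```

Vial in its well (white cap at the predicted pixel). Second vial.

Emit:
move_arm --increments "0 0 0.001 0 0 0;0 0 0.001 0 0 0;0 0 0.001 0 0 0;0 0 0.001 0 0 0;0 0 0.001 0 0 0;0 0 0.001 0 0 0" --hand 0 --newtons 20

```text
time: 34.65
position: [0.4457, -0.2585, 0.0182]
tcp_rot: [0.339, 0.941, -0.0, 0.001]
wrist_force: [-0.5, -1.7, 7.1]
grip_width: 0.0102
grasp_force: 19.9
```

Emit:
move_arm --increments "0 0 0 0 0 0;0 0 0 0 0 0;0 0 0 0 0 0;0 0 0 0 0 8;0 0 0 0 0 16;0 0 0 0 0 24;0 0 0 0 0 32;0 0 0 0 0 40;0 0 0 0 0 48;0 0 0 0 0 56;0 0 0 0 0 64;0 0 0 0 0 72;0 0 0 0 0 80;0 0 0 0 0 88;0 0 0 0 0 90;0 0 0 0 0 90" --hand 0.5

```text
time: 36.25
position: [0.4451, -0.2579, 0.0172]
tcp_rot: [0.905, 0.426, -0.0, 0.0]
wrist_force: [-0.9, -0.1, -1.1]
grip_width: 0.0427
grasp_force: 0.0
```

Emit:
move_arm --increments "0 0 0 0 0 0;0 0 0 0 0 0;0 0 0 0 0 0;0 0 0 0 0 0;0 0 0 0 0 0;0 0 0 0 0 0" --hand 0

```text
time: 36.85
position: [0.4451, -0.2581, 0.0173]
tcp_rot: [0.905, 0.425, -0.0, 0.0]
wrist_force: [0.1, -0.2, -0.7]
grip_width: 0.0105
grasp_force: 20.0
```

```bash
python3 st.py
```

```text
[ 0.4451 -0.2581  0.0173] [ 0.1 -0.2 -0.7] [0.01 0.01 0.01] yaw 50.35 [ 0.905  0.425 -0.     0.   ]
```

Emit:
move_arm --increments "0 0 -0.04 0 0 0;0 0 -0.08 0 0 0;0 0 -0.1 0 0 0;0.04 -0.0086 -0.1 0 0 0;0.08 -0.0173 -0.1 0 0 0;0.12 -0.026 -0.1 0 0 0;0.15 -0.0324 -0.1 0 0 0;0.1664 -0.0359 -0.1 0 0 0;0.1664 -0.0359 -0.1 0 0 0;0.1664 -0.0359 -0.085 0 0 0;0.1664 -0.0359 -0.075 0 0 0;0.1664 -0.0359 -0.075 0 0 0;0.1664 -0.0359 -0.07 0 0 0;0.1664 -0.0359 -0.065 0 0 0;0.1664 -0.0359 -0.065 0 0 0"

```text
time: 38.35
position: [0.5233, -0.1072, 0.0819]
tcp_rot: [0.905, 0.425, -0.0, -0.0]
wrist_force: [-0.7, -0.1, -0.6]
grip_width: 0.0107
grasp_force: 20.0
```

```bash
python3 st.py
```

```text
[ 0.5233 -0.1072  0.0819] [-0.7 -0.1 -0.6] [0.01 0.01 0.  ] yaw 50.32 [ 0.905  0.425 -0.    -0.   ]
```

Emit:
move_arm --increments "0 0 0.004 0 0 0;0 0 0.0083 0 0 0;0 0 0.0083 0 0 0;0 0 0.0083 0 0 0"

```text
time: 38.75
position: [0.5236, -0.107, 0.0739]
tcp_rot: [0.905, 0.425, -0.0, -0.0]
wrist_force: [0.5, -0.3, 0.0]
grip_width: 0.0101
grasp_force: 20.0
```

Emit:
move_arm --increments "0 0 0 0 0 0;0 0 0 0 0 0;0 0 -0.01 0 0 0;0 0 -0.04 0 0 0;0 0 -0.07 0 0 0;0 0 -0.07 0 0 0" --hand 0.3

```text
time: 39.35
position: [0.5263, -0.1073, 0.1485]
tcp_rot: [0.905, 0.425, 0.003, 0.002]
wrist_force: [1.4, -0.7, 0.6]
grip_width: 0.0257
grasp_force: 0.0
```

Emit:
move_arm --increments "-0.04 0.0153 0 0 0 -6;-0.08 0.0305 0 0 0 -14;-0.12 0.0458 0 0 0 -22;-0.16 0.061 0 0 0 -29.9;-0.2 0.0763 0 0 0 -29.9;-0.2313 0.0882 0 0 0 -29.9;-0.2313 0.0882 0.04 0 0 -29.9;-0.2313 0.0882 0.08 0 0 -29.9;-0.2313 0.0882 0.11 0 0 -29.9;-0.2313 0.0882 0.126 0 0 -29.9;-0.2313 0.0882 0.126 0 0 -29.9;-0.2313 0.0882 0.126 0 0 -29.9" --hand 0.5

```text
time: 40.55
position: [0.4441, -0.3415, 0.0185]
tcp_rot: [0.765, 0.644, -0.0, 0.0]
wrist_force: [0.2, -0.2, 0.7]
grip_width: 0.0429
grasp_force: 0.0
```

```bash
python3 st.py; python3 - <<'E'
from h import *
c=cam('top')
for al in(-69.8,-129.8): 
  a=np.radians(al);q=proj(c,[.562+.06*np.cos(a),-.061+.06*np.sin(a),.088]); r=q.round().astype(int); print(q);print(c['pixels'][r[1]-3:r[1]+4,r[0]-3:r[0]+4].min(2))
E
```

```text
[ 0.4441 -0.3415  0.0185] [ 0.2 -0.2  0.7] [-0.02  0.   -0.02] yaw 80.24 [ 0.765  0.644 -0.     0.   ]
[340.1008167  197.38555663]
[[ 87  83  83  70  69  80 214]
 [ 79  76  70  62  65  61 125]
 [ 73  69 170 235 121  51  65]
 [ 65 143 255 239 167 158 253]
 [ 71 163 255 248 226  82 179]
 [ 76 102 188 177 130  46  63]
 [ 52  76  80  79  39  66  76]]
[337.32557442 215.59225241]
[[ 79  59  55  63  65  73  73]
 [ 57  73 177 235 134  69  76]
 [ 53 155 255 241 228  47  72]
 [ 65 161 255 243 225  38  70]
 [ 64  92 193 202 134  36  72]
 [ 73  69  87  92  69  77 124]
 [ 71  45  46  29  49 116 196]]
```

Both vials sit in their wells. Third vial.

Emit:
move_arm --increments "0 0 0.0008 0 0 0;0 0 0.0008 0 0 0;0 0 0.0008 0 0 0;0 0 0.0008 0 0 0;0 0 0.0008 0 0 0;0 0 0.0008 0 0 0" --hand 0 --newtons 20

```text
time: 41.2
position: [0.4445, -0.3418, 0.0181]
tcp_rot: [0.765, 0.644, 0.0, 0.001]
wrist_force: [-0.7, 0.7, 6.6]
grip_width: 0.0102
grasp_force: 20.4
```

Emit:
move_arm --increments "0 0 0 0 0 0;0 0 0 0 0 0;0 0 0 0 0 0;0 0 0 0 0 8;0 0 0 0 0 16;0 0 0 0 0 24;0 0 0 0 0 32;0 0 0 0 0 40;0 0 0 0 0 48;0 0 0 0 0 56;0 0 0 0 0 64;0 0 0 0 0 72;0 0 0 0 0 80;0 0 0 0 0 88;0 0 0 0 0 90;0 0 0 0 0 90" --hand 0.5

```text
time: 42.8
position: [0.4439, -0.3412, 0.0171]
tcp_rot: [0.996, -0.084, -0.0, 0.0]
wrist_force: [0.2, -0.7, 0.5]
grip_width: 0.043
grasp_force: 0.0
```

Emit:
move_arm --increments "0 0 0 0 0 0;0 0 0 0 0 0;0 0 0 0 0 0;0 0 0 0 0 0;0 0 0 0 0 0;0 0 0 0 0 0" --hand 0

```text
time: 43.4
position: [0.4439, -0.3415, 0.0173]
tcp_rot: [0.996, -0.085, 0.0, 0.0]
wrist_force: [-0.0, 0.5, 0.5]
grip_width: 0.0101
grasp_force: 19.9
```

```bash
python3 st.py
```

```text
[ 0.4439 -0.3415  0.0173] [-0.   0.5  0.5] [-0.01  0.08 -0.01] yaw -9.76 [ 0.996 -0.085  0.     0.   ]
```

Emit:
move_arm --increments "0 0 -0.04 0 0 0;0 0 -0.08 0 0 0;0 0 -0.11 0 0 0;0.0174 -0.04 -0.11 0 0 0;0.0348 -0.08 -0.11 0 0 0;0.0521 -0.12 -0.11 0 0 0;0.0695 -0.16 -0.11 0 0 0;0.0869 -0.2 -0.11 0 0 0;0.1043 -0.24 -0.11 0 0 0;0.12 -0.276 -0.11 0 0 0;0.1288 -0.2964 -0.11 0 0 0;0.1288 -0.2964 -0.1 0 0 0;0.1288 -0.2964 -0.085 0 0 0;0.1288 -0.2964 -0.075 0 0 0;0.1288 -0.2964 -0.075 0 0 0;0.1288 -0.2964 -0.07 0 0 0;0.1288 -0.2964 -0.065 0 0 0;0.1288 -0.2964 -0.065 0 0 0"

```text
time: 45.2
position: [0.6208, -0.0714, 0.0817]
tcp_rot: [0.996, -0.085, -0.0, 0.0]
wrist_force: [0.4, 0.4, 0.5]
grip_width: 0.01
grasp_force: 19.9
```

```bash
python3 st.py
```

```text
[ 0.6208 -0.0714  0.0817] [0.4 0.4 0.5] [-0.04  0.04 -0.01] yaw -9.79 [ 0.996 -0.085 -0.     0.   ]
```

Emit:
move_arm --increments "0 0 0.004 0 0 0;0 0 0.0083 0 0 0;0 0 0.0083 0 0 0;0 0 0.0083 0 0 0"

```text
time: 45.6
position: [0.621, -0.0711, 0.0738]
tcp_rot: [0.996, -0.085, -0.0, 0.0]
wrist_force: [0.0, 0.8, -0.4]
grip_width: 0.0106
grasp_force: 19.9
```

Emit:
move_arm --increments "0 0 0 0 0 0;0 0 0 0 0 0;0 0 -0.01 0 0 0;0 0 -0.05 0 0 0;0 0 -0.1 0 0 0;0 0 -0.15 0 0 0;0 0 -0.15 0 0 0" --hand 0.3

```text
time: 46.3
position: [0.6248, -0.0723, 0.2324]
tcp_rot: [0.996, -0.085, 0.006, -0.0]
wrist_force: [1.1, 0.0, 0.2]
grip_width: 0.0256
grasp_force: 0.0
```

Emit:
move_arm --increments "-0.04 -0.0288 0 0 0 -4;-0.08 -0.0575 0 0 0 -8;-0.12 -0.0863 0 0 0 -12;-0.15 -0.1079 0 0 0 -14;-0.1627 -0.117 0 0 0 -14;-0.1627 -0.117 0 0 0 -14;-0.1627 -0.117 0 0 0 -14;-0.1627 -0.117 0 0 0 -14" --hand 1

```text
time: 47.1
position: [0.4815, 0.0707, 0.2243]
tcp_rot: [0.999, 0.036, 0.0, 0.0]
wrist_force: [0.7, -0.1, 0.7]
grip_width: 0.0851
grasp_force: 0.0
```

```bash
python3 st.py; python3 - <<'E'
from h import *
c=cam('top'); s=cam('side')
a=np.radians(-9.8);q=proj(c,[.562+.06*np.cos(a),-.061+.06*np.sin(a),.088]); r=q.round().astype(int); print(q);print(c['pixels'][r[1]-3:r[1]+4,r[0]-3:r[0]+4].min(2))
# vial caps in side view: bright pixels near predicted tops
for al in(-69.8,-129.8,-9.8):
  a=np.radians(al); q=proj(s,[.562+.06*np.cos(a),-.061+.06*np.sin(a),.088]); r=q.round().astype(int); print(al,q); print(s['pixels'][r[1]-6:r[1]+8,r[0]-4:r[0]+5].min(2))
# knob in side view (dark blob)
q=proj(s,[.4804,.0717,.147]).round().astype(int); g=s['pixels'][q[1]-15:q[1]+16,q[0]-8:q[0]+9].max(2)<45; vv,uu=np.nonzero(g); print('knob',q,uu.mean()+q[0]-8,vv.min()+q[1]-15,vv.max()+q[1]-15,g.sum())
E
```

```text
[0.4815 0.0707 0.2243] [ 0.7 -0.1  0.7] [0.05 0.   0.02] yaw 4.14 [0.999 0.036 0.    0.   ]
[325.61441203 185.63707999]
[[ 66  77 145 177  79 113 160]
 [ 76  97 205 229  54  70  80]
 [118 232 255 236 163  76  82]
 [107 212 255 219 173  78  86]
 [ 71 129 181 147  81  76  84]
 [ 89  83  90  76  30  86  87]
 [ 81  75  64  54  74  88  90]]
-69.8 [290.4302872  249.33577907]
[[ 58  29  25  33  33  27  25  24  20]
 [ 55  27  26  36  42  35  29  22  25]
 [ 57  24  40  68  96  70  33  25  25]
 [ 55  33  48  93 133 128  57  27  32]
 [ 57  26  37  57  83  72  40  34  19]
 [ 49  38  69 108 120 103  59  31  29]
 [ 41  64 160 219 230 215 143  51  33]
 [ 36  63 147 197 218 199 143  52  35]
 [ 35  45 117 155 167 164 135  55  33]
 [ 33  43  92 146 155 146 100  39  28]
 [ 34  47  85 119 135 131  96  45  32]
 [ 29  43  76 106 112 120 111  52  28]
 [ 23  40  71  93 104 126 134  57  27]
 [ 27  35  52  74  86 118 140  57  28]]
-129.8 [269.25362369 248.53145295]
[[ 26  29  23  26  31  34  35  30  31]
 [ 32  26  32  28  32  54  68  37  32]
 [ 30  28  26  32  53  99 114  60  29]
 [ 27  35  28  34  42  70  75
[... 325 characters left out ...]
33  56  93 134 143 126  79  40  28]
 [ 53  81  69  78  81  72  47  22  34]]
-9.8 [301.28350841 240.80199768]
[[243 244 244 242 226 157 102  67  92]
 [217 235 241 243 240 225 159 131 127]
 [102 158 214 237 240 226 170 156 131]
 [ 40  63 104 174 224 221 175 159 137]
 [ 25  34  55  96 149 196 186 142 133]
 [ 35  40 101 171 203 196 176 152 159]
 [ 32  50 136 198 220 200 193 161 170]
 [ 29  45 108 153 163 163 157 103 140]
 [ 30  32  79 128 145 162 127  56  66]
 [ 26  40  76 116 134 140 109  43  35]
 [ 27  45  71 102 111 126 120  60  52]
 [ 29  36  67  96 105 113 112  99 120]
 [ 27  37  60  85  92  86  85  63  69]
 [ 22  31  39  45  55  48  46  38  40]]
knob [249 204] 248.1559633027523 199 214 109
```

Emit:
move_arm --increments "-0.0014 -0.0011 0.04 0 0 0;-0.0014 -0.0011 0.07 0 0 0;-0.0014 -0.0011 0.0925 0 0 0;-0.0014 -0.0011 0.0925 0 0 0;-0.0014 -0.0011 0.0925 0 0 0"

```text
time: 47.7
position: [0.4796, 0.0722, 0.1316]
tcp_rot: [0.999, 0.036, -0.0, 0.0]
wrist_force: [-0.2, 0.2, -0.1]
grip_width: 0.0854
grasp_force: 0.0
```

```bash
python3 st.py; python3 - <<'E'
from h import *
c=cam('top'); I=np.load('top0.npy'); m=(I.min(2)>140).astype(np.uint8)
n,l,st,ce=cv2.connectedComponentsWithStats(m)
for i in range(1,n):
    p=onz(c,*ce[i],.033)
    if 4<=st[i,4]<=25 and .3<p[0]<.85 and -.7<p[1]<.7: print(st[i,2:5],ce[i].round(),p[:2].round(3))
E
```

```text
[0.4796 0.0722 0.1316] [-0.2  0.2 -0.1] [ 0.04 -0.02  0.01] yaw 4.17 [ 0.999  0.036 -0.     0.   ]
[ 7  5 11] [357. 139.] [ 0.798 -0.189]
[ 4  5 10] [477. 143.] [ 0.784 -0.609]
[ 6  5 23] [409. 151.] [ 0.755 -0.367]
[ 6  5 21] [422. 158.] [ 0.732 -0.412]
[3 2 6] [505. 182.] [ 0.65  -0.695]
[ 4  4 12] [382. 222.] [ 0.509 -0.266]
[ 4  4 11] [380. 241.] [ 0.445 -0.257]
[ 4  3 10] [406. 242.] [ 0.444 -0.341]
[6 4 9] [138. 249.] [0.419 0.541]
[7 4 7] [159. 256.] [0.395 0.471]
[4 4 5] [166. 260.] [0.382 0.449]
```

Emit:
move_arm --increments "0 0 0 0 0 0;0 0 0 0 0 0;0 0 0 0 0 0;0 0 0 0 0 0;0 0 0 0 0 0;0 0 0 0 0 0;0 0 0 0 0 0;0 0 0 0 0 0" --hand 0 --newtons 25

```text
time: 48.55
position: [0.4792, 0.0728, 0.1315]
tcp_rot: [0.999, 0.037, 0.0, -0.0]
wrist_force: [-0.5, -0.1, 3.2]
grip_width: 0.0212
grasp_force: 27.0
```

Emit:
move_arm --increments "0 0 -0.012 0 0 0;0 0 -0.022 0 0 0;0 0 -0.022 0 0 0;0 0 -0.022 0 0 0"

```text
time: 48.95
position: [0.4793, 0.0728, 0.1538]
tcp_rot: [0.999, 0.037, 0.0, -0.0]
wrist_force: [0.7, -0.2, -1.6]
grip_width: 0.0209
grasp_force: 26.8
```

```bash
python3 st.py; python3 - <<'E'
import numpy as np
P=np.array([.5592,.079]); v=np.array([-.0800,-.0062]); ps=np.radians(4.2)
tx=np.array([np.cos(ps),np.sin(ps)]); ty=np.array([np.sin(ps),-np.cos(ps)])
o=[]
for k in range(1,13):
    a=np.radians(86.5*k/12); w=np.array([[np.cos(a),-np.sin(a)],[np.sin(a),np.cos(a)]])@v; d=w-v
    o.append('%.4f %.4f 0 0 0 %.1f'%(d@tx,d@ty,-np.degrees(a)))
print(';'.join(o))
E
```

```text
[0.4793 0.0728 0.1538] [ 0.7 -0.2 -1.6] [-0.01 -0.29  0.02] yaw 4.24 [ 0.999  0.037  0.    -0.   ]
0.0007 0.0101 0 0 0 -7.2;0.0026 0.0200 0 0 0 -14.4;0.0058 0.0295 0 0 0 -21.6;0.0101 0.0387 0 0 0 -28.8;0.0155 0.0471 0 0 0 -36.0;0.0220 0.0549 0 0 0 -43.2;0.0294 0.0618 0 0 0 -50.5;0.0376 0.0676 0 0 0 -57.7;0.0465 0.0725 0 0 0 -64.9;0.0559 0.0761 0 0 0 -72.1;0.0656 0.0786 0 0 0 -79.3;0.0757 0.0798 0 0 0 -86.5
```

Emit:
move_arm --increments "0.0007 0.0101 0 0 0 -7.2;0.0026 0.0200 0 0 0 -14.4;0.0058 0.0295 0 0 0 -21.6;0.0101 0.0387 0 0 0 -28.8;0.0155 0.0471 0 0 0 -36.0;0.0220 0.0549 0 0 0 -43.2;0.0294 0.0618 0 0 0 -50.5;0.0376 0.0676 0 0 0 -57.7;0.0465 0.0725 0 0 0 -64.9;0.0559 0.0761 0 0 0 -72.1;0.0656 0.0786 0 0 0 -79.3;0.0757 0.0798 0 0 0 -86.5;0.0757 0.0798 0 0 0 -86.5;0.0757 0.0798 0 0 0 -86.5;0.0757 0.0798 0 0 0 -86.5"

```text
time: 50.45
position: [0.5587, -0.0032, 0.1523]
tcp_rot: [0.704, 0.71, -0.002, -0.001]
wrist_force: [-2.9, -6.1, -2.2]
grip_width: 0.0211
grasp_force: 26.7
```

```bash
python3 st.py
```

```text
[ 0.5587 -0.0032  0.1523] [-2.9 -6.1 -2.2] [-1.29  0.6   0.24] yaw 90.55 [ 0.704  0.71  -0.002 -0.001]
```

Emit:
move_arm --increments "-0.002 0 0 0 0 0;-0.002 0 0 0 0 0;-0.002 0 0.01 0 0 0;-0.002 0 0.02 0 0 0;-0.002 0 0.0225 0 0 0;-0.002 0 0.0225 0 0 0;-0.002 0 0.0225 0 0 0"

```text
time: 51.15
position: [0.5612, -0.0036, 0.131]
tcp_rot: [0.703, 0.711, 0.0, 0.001]
wrist_force: [-3.1, -4.3, 4.2]
grip_width: 0.0211
grasp_force: 27.4
```

```bash
python3 st.py
```

```text
[ 0.5612 -0.0036  0.131 ] [-3.1 -4.3  4.2] [-0.67  0.59  0.16] yaw 90.69 [0.703 0.711 0.    0.001]
```

Emit:
move_arm --increments "0 0 0 0 0 0;0 0 0 0 0 0;0 0 0 0 0 0;0 0 0 0 0 0;0 0 -0.03 0 0 0;0 0 -0.08 0 0 0;0 0 -0.13 0 0 0;0 0 -0.17 0 0 0;-0.04 -0.03 -0.18 0 0 0;-0.09 -0.06 -0.18 0 0 0;-0.14 -0.09 -0.18 0 0 0;-0.19 -0.12 -0.18 0 0 0;-0.24 -0.15 -0.18 0 0 0;-0.24 -0.15 -0.18 0 0 0;-0.24 -0.15 -0.18 0 0 0" --hand 1

```text
time: 52.65
position: [0.4106, -0.2499, 0.3113]
tcp_rot: [0.705, 0.709, -0.001, 0.001]
wrist_force: [0.4, 0.2, -0.8]
grip_width: 0.0851
grasp_force: 0.0
```

```bash
python3 st.py; python3 - <<'E'
from car import *
c=cam('top'); s=cam('side')
def blob(c,n,p,th,hw,hh):
    q=proj(c,p).round().astype(int); g=c['pixels'][q[1]-hh:q[1]+hh+1,q[0]-hw:q[0]+hw+1].max(2)<th; vv,uu=np.nonzero(g)
    print(n,'pred',proj(c,p).round(1),'u',uu.min()+q[0]-hw,uu.max()+q[0]-hw,'v',vv.min()+q[1]-hh,vv.max()+q[1]-hh,'cen',uu.mean()+q[0]-hw,vv.mean()+q[1]-hh,g.sum())
blob(s,'knob side',[.56,-.002,.147],45,7,13); blob(c,'knob top',[.56,-.002,.162],45,8,8)
# initial for comparison
for n,cc in(('top',c),('side',s)):
    d=dict(cc); d['pixels']=np.load(n+'0.npy'); blob(d,'init '+n,[.56,-.002,.162 if n=='top' else .147],45,8 if n=='top' else 7,8 if n=='top' else 13)
W=[]
for al in(-69.8,-129.8,-9.8):
    a=np.radians(al); q=proj(c,[.562+.06*np.cos(a),-.061+.06*np.sin(a),.088]); t=dark(c,*q,3,1); W.append(onz(c,*t,.087)[:2]); print(al,q,t)
q=proj(c,[.5625,-.061,.107]); t=dark(c,*q,5,1); print('collar',q,t,onz(c,*t,.107))
E
```

```text
[ 0.4106 -0.2499  0.3113] [ 0.4  0.2 -0.8] [ 0.02 -0.    0.04] yaw 90.27 [ 0.705  0.709 -0.001  0.001]
knob side pred [277.9 213.1] u 275 281 v 209 224 cen 278.23762376237624 216.5049504950495 101
knob top pred [306.2 200.4] u 303 309 v 192 205 cen 305.7307692307692 201.0 26
init top pred [306.2 200.4] u 303 309 v 200 206 cen 305.52 203.56 25
init side pred [277.9 213.1] u 275 281 v 209 224 cen 277.6842105263158 216.2842105263158 95
-69.8 [340.1008167  197.38555663] [340.3815475 197.276905 ]
-129.8 [337.32557442 215.59225241] [337.01193936 215.72186003]
-9.8 [325.61441203 185.63707999] [325.2737194  185.17136958]
collar [323.45292456 202.57493248] [322.15629259 202.63652885] [ 0.56229137 -0.05688692  0.107     ]
```

```bash
python3 -c "
from station import robot; print(robot.job_done())"
```

```text
the job is handed in; nothing more can be done
None
```

I handed the job in at about 53 s with every step done in the order asked. The carousel is on its studs with the collar on the boss, the three vials found on the bench are in their wells, and the needle arm is back down in the run notch; the judge returned no verdict.

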